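# Scrape the pastry board clean with the bench scraper

## Robot

A 6-joint arm with a two-finger parallel gripper is mounted at the origin on the work surface. World frame = base frame: x ahead of the robot, y to its left, z up, the work surface at z = 0. Lengths are in m, angles in degrees, forces in N, time in s.
With the tool pointing down it reaches from about 0.375 to 0.9 m from the base axis. Payload 3.1 kg.
Tool frame: the origin (TCP) lies on the centre line of the jaws, within the pads' length; the fingertips stand 19 mm ahead of it and the grasp point (between the pads) is the TCP (tips_ahead is the distance from the TCP to the fingertips, in m); z points along the fingers, y is the line along which they close (so a half turn about z gives the same grasp; the last joint's range is limited). The gripper opens to 87 mm and grips with 3 to 60 N. Pads are 19 mm wide; open, the fingers measure 117 mm over their backs; the gripper's body (75 mm by 190 mm) begins 51 mm behind the grasp point.
Start: joints at [-78.925, 30.224, 82.088, -0, 67.689, -10.227], TCP at [0.227, -0.582, 0.242] pointing down, gripper open.
Joint ranges: [-176.69, 176.69], [-43.24, 126.21], [12.49, 139.97], [-82, 262], [0, 151.66], [-163.58, 163.58]. Speed limits (degrees/s): [159.86, 159.86, 180, 180, 180, 180].

## Interface

Orientations are given as a 3x3 rotation matrix whose columns are the frame's x, y, z axes.
In Python, from rig import read_state, capture, hand_in, trace, landmark_of, tips_ahead gives the robot as it stands.
- The arm moves only by the shell command python3 -m jog 'ROWS'. ROWS is JSON, a list of rows, each an object of numbers: "tx", "ty", "tz": the shift along the tool's x, y, z in cm; "roll": the turn about the tool's z in rad; "jaw": the opening, from 0 (shut) to 1 (fully open). A call has 1 to 8 rows; each row shifts and turns the commanded pose from where the row before left it, along the tool's axes as they then stand; what a row does not reach is not made up. A row lasts 1/10 s, in which the tool goes at most 50 mm and 8.59 degrees, less where a joint would pass 70% of its speed; a pose out of reach is approached as far as the arm can. A call with a gripper value outside its range is refused whole. The fingers move at their own pace and stop on an object; the grip force is fixed at half the most. Time passes only in rows, so rows that do not move let the fingers close. It gives the time, the measured TCP pose, the force, the opening and the grip force at its end, in the units of the state.
- read_state(): the state, without advancing time (a new reading comes with each control period).
- capture(name): name is "scene" or "top" or "wrist"; returns a dict with "img" (400x640x3 uint8, red, green, blue), "vertical_fov" (degrees; the focal length in pixels is half the picture's height over the tangent of half this angle, whatever the lens; pixels are square), "cx", "cy" (the principal point, pixels), "k1" (the pictures are not rectified: a ray, as slopes to the right and down, at radius r is drawn at 1 + k1 r^2 times it, then the intrinsics apply), "cam_to_world" (4x4, takes a point from camera to world coordinates); the wrist camera has in their place "tool_from_camera" (4x4, takes a point from camera to tool coordinates, whose origin is the TCP and whose axes are the flange's). Camera axes: x right, y up, looking along -z (the intrinsics and any distortion apply to the point x, -y, -z); pixel columns grow to the right and rows downward; lengths in m; the calibration is good to about 2 mm. A picture is of the moment at which its call begins: read the wrist's pose just before it. There is no depth.
- hand_in(): hands the job in; it is judged then, once.
Trained networks look in the newest picture that a camera, given by its name, has taken for a name from the list of things; names that differ only in an ending like _2 or _b are one class to them, and where a whole thing is asked for, a point or a joint stands for the part that bears it (a point fixed in the world has none). Each returns a list of dicts, best first, with "p" (0 to 1); they miss things now and then, are a little off and sometimes report something else, mostly with a low value. They report only what shows in the picture. A call takes as long as a camera call. They do not tell look-alikes from the thing itself.
- trace(camera, thing): "pixels" (400x640 bool, what is visible of it) and "bbox" ([left, top, width, height] in pixels, round what is visible of it).
- landmark_of(camera, thing): "point" ([row, column] in pixels: a listed point, or the origin of a listed thing).
The state is a dict: "time_s": time; "joint_positions": joint angles; "qvel": joint speeds; "tau": joint torques, N m; "position": TCP position; "tcp_rot": TCP orientation; "force": force on the tool from outside, world axes, zero at the start; "moment": the same for the moment, N m; "opening": opening from 0.0 (shut) to 1.0 (fully open); "grasp_force": force on a finger pad.
Only numpy, scipy, OpenCV 4.12 (cv2) and the standard library are available. Lean on these libraries where they do the work, as an engineer would, in place of code of your own. Each camera call takes 0.05 s, during which the arm holds its last target. There are 200 camera calls.

## Task

Lift the plain-bladed bench scraper off its hook and scrape the pastry board clean: set the blade upright across the board right by the end away from the tray, and draw it down the middle to the tray end with light, steady pressure (about 6 newtons, never bearing down hard), so that all three chocolate discs drop into the tray. Push the discs with the scraper only, not with the fingers, then hang the scraper back on its hook. Leave the cake comb hanging and everything else where it stands.

Things in the scene. Friction and masses are not known exactly. Their poses are not given: they have to be found in the camera images.
- rack: fixed steel rack: base plate (x 65 to 165 mm, 260 mm wide), posts and a crossbar (x = 105 mm, 157 mm high) from which two level 7 mm rod hooks, 120 mm apart, run towards its -x. Origin: on the table, midway between the two hook seats; z up. Each hook ends 26 mm on the -x side of its seat in an upturned tip, its top 6 mm above the rod's top
- hook_right (a point): seat of the hook at the rack's -y side: the point on top of the rod, 160 mm above the table, where a tool hangs. The axes are the rack's; the hook points to -x
- hook_left (a point): seat of the other hook, at the rack's +y side (same description)
- scraper: bench scraper hanging on one of the hooks: plain steel blade 120 mm long, 3 mm thick, z = 0 to 65 mm; black bar handle 120 mm long, 24 mm thick, z = 65 to 91 mm; steel stirrup on top, z = 91 to 119 mm. About 0.22 kg. Origin: middle of the blade's lower edge; x along blade and handle, y across their thickness, z up. It hangs blade down, x along the hook, edge 45 mm above the table
- scraper_eye (a point): inner top of the scraper's stirrup, 115 mm above its origin; it rests on the hook. The opening is 24 mm high (z = 91 to 115 mm) and 18 mm wide across y; the stirrup is 16 mm long along x and open at both ends, so the 7 mm rod runs through it along x
- comb_eye (a point): the same point of the other hanging tool, a cake comb with an 80 mm handle and a 70 mm blade cut into four teeth; it is to stay on its hook
- board: pastry board of pale wood, 180 mm (x) by 300 mm (y), fixed. Origin: on the table under its middle; z up. Its face is nominally 42 mm above the table at the middle. It sits on cushions that give about 0.15 mm per newton and leans up to 0.025 rad about its x axis to either end, which the measured pose does not show. The tray is at its -y end
- tray: shallow aluminium tray, 200 mm (x) by 130 mm (y), rim 18 mm high, wall 3 mm, fixed on the table under the board's -y end, which overhangs it by 8 mm. Origin: centre of its underside; axes as the board's
- disc0: hard dark chocolate disc, 36 mm across, 6 mm thick, lying flat on the middle of the board. Origin: centre of its underside
- disc1: hard dark chocolate disc, 36 mm across, 6 mm thick, lying flat on the middle of the board. Origin: centre of its underside
- disc2: hard dark chocolate disc, 36 mm across, 6 mm thick, lying flat on the middle of the board. Origin: centre of its underside
- nozzle: bystander: small steel piping nozzle, a cone 32 mm wide and 45 mm tall; origin at the centre of its underside
- bowl: bystander: steel bowl, 110 mm wide, 50 mm tall; origin at the centre of its underside
- bottle: bystander: white bottle, 56 mm wide, 150 mm tall; origin at the centre of its underside
- spatula: bystander: spatula lying on the table, origin at its underside
- jar: bystander: glass jar, 72 mm wide, 90 mm tall; origin at the centre of its underside
- mug: bystander: white mug, 80 mm wide, 90 mm tall; origin at the centre of its underside
Not all that is in view belongs to the job. Leave any green or yellow look-alike of the scraper alone.

How it is judged:
By the outcome, as a careful person would: the job done as asked, in the order asked, and still so for the second after the job is handed in, with the robot touching nothing.
It also fails if it takes over 72 s, if anything falls off the work surface, if the arm or the gripper's body presses on something with over 40 N, if the wrist force passes 120 N, or if a joint passes its speed limit or range.

## Working session

There is one attempt and no reset: what is moved stays moved. The work goes in short steps, Python scripts to look and compute and a shell command to move; the robot and the scene stay as the last step left them, time stands still between calls to the robot, and variables do not carry over. Pictures are saved under pics/ and viewed, at most 10 in all, crops included, and the job is handed in when it is done.

```bash
mkdir -p pics; ls; cat > h.py <<'E'
import numpy as np, cv2
from rig import *
def ray(c,px,tool=None):
    # px=[row,col] -> origin, dir (world)
    f=200/np.tan(np.radians(c["vertical_fov"]/2))
    d=np.array([(px[1]-c["cx"])/f,(px[0]-c["cy"])/f]); u=d.copy()
    for _ in range(20): u=d/(1+c["k1"]*(u@u))
    M=c["cam_to_world"] if tool is None else tool@c["tool_from_camera"]
    M=np.array(M); v=M[:3,:3]@np.array([u[0],-u[1],-1]); return M[:3,3],v
def atz(c,px,z,tool=None):
    o,v=ray(c,px,tool); return o+v*(z-o[2])/v[2]
def meet(rs):
    A=np.zeros((3,3));b=np.zeros(3)
    for o,v in rs:
        v=v/np.linalg.norm(v);P=np.eye(3)-np.outer(v,v);A+=P;b+=P@o
    x=np.linalg.solve(A,b)
    return x,[np.linalg.norm((np.eye(3)-np.outer(v,v)/(v@v))@(x-o)) for o,v in rs]
def proj(c,p,tool=None):
    M=np.array(c["cam_to_world"]) if tool is None else tool@np.array(c["tool_from_camera"])
    q=np.linalg.inv(M)@np.append(p,1); s=np.array([q[0],-q[1]])/-q[2]
    f=200/np.tan(np.radians(c["vertical_fov"]/2)); s=s*(1+c["k1"]*(s@s)); return s[1]*f+c["cy"],s[0]*f+c["cx"]
def toolT(s):
    T=np.eye(4);T[:3,:3]=s["tcp_rot"];T[:3,3]=s["position"];return T
E
python3 - <<'E'
from h import *
np.set_printoptions(precision=3,suppress=True)
print(read_state())
C={n:capture(n) for n in("scene","top")}
for n,c in C.items():
    cv2.imwrite(f"pics/{n}.png",c["img"][:,:,::-1])
    print(n,c["vertical_fov"],c["cx"],c["cy"],c["k1"],np.array(c["cam_to_world"]))
for t in "rack hook_right hook_left scraper scraper_eye comb_eye board tray disc0 disc1 disc2 nozzle bowl bottle jar mug".split():
    P={n:landmark_of(n,t) for n in C}
    for n in C: print(t,n,[(np.round(a["point"],1).tolist(),round(a["p"],2)) for a in P[n][:4]])
    if P["scene"] and P["top"]:
        x,e=meet([ray(C[n],P[n][0]["point"]) for n in C]); print("   ",x,np.round(e,4))
E
```

```text
pics
{'time_s': 0.0, 'joint_positions': array([-78.926,  30.277,  82.155,  -0.   ,  67.687, -10.228]), 'qvel': array([ 0.073,  0.001,  0.032, -0.116,  0.038,  0.025]), 'tau': array([  0.   , -44.004, -17.659,   0.063,   0.058,  -0.   ]), 'position': array([ 0.227, -0.582,  0.241]), 'tcp_rot': array([[ 0.932,  0.363, -0.   ],
       [ 0.363, -0.932,  0.002],
       [ 0.   , -0.002, -1.   ]]), 'force': array([ 0.519, -0.209,  0.848]), 'moment': array([0.023, 0.003, 0.006]), 'grasp_force': 0.0, 'opening': 0.9999395684312897}
scene 47.7035224810674 319.15500427802743 195.164026915276 -0.05101997980359908 [[ 0.801 -0.446  0.399  1.049]
 [ 0.598  0.598 -0.533 -0.707]
 [-0.001  0.666  0.746  1.095]
 [ 0.     0.     0.     1.   ]]
top 44.81262488440596 312.7238410314929 199.0866115345666 -0.05094678329009169 [[ 0.023  0.995 -0.096  0.347]
 [-1.     0.024  0.008  0.014]
 [ 0.01   0.096  0.995  1.897]
 [ 0.     0.     0.     1.   ]]
rack scene [([232.5, 318.9], 0.31)]
rack top [([199.1, 244.3], 0.59), ([191.4, 314.9], 0.27), ([184.2, 253.7], 0.21)]
    [ 0.481  0.225 -0.298] [0.108 0.108]
hook
[... 1620 characters left out ...]
 -0.053  0.053] [0.003 0.003]
nozzle scene [([122.3, 385.5], 0.6), ([174.4, 292.7], 0.39)]
nozzle top [([250.0, 285.8], 0.44)]
    [0.463 0.153 0.269] [0.147 0.147]
bowl scene [([292.4, 361.8], 0.8), ([118.9, 371.5], 0.38)]
bowl top [([140.9, 346.5], 0.78)]
    [ 0.768 -0.132 -0.013] [0.002 0.002]
bottle scene [([246.3, 390.6], 0.71)]
bottle top [([141.4, 302.1], 0.62), ([200.5, 242.2], 0.25)]
    [ 0.757  0.044 -0.002] [0.004 0.004]
jar scene [([366.9, 209.6], 0.89)]
jar top [([185.9, 446.6], 0.83), ([182.9, 340.2], 0.15)]
    [ 0.592 -0.533  0.007] [0.005 0.005]
mug scene [([119.5, 384.3], 0.64)]
mug top [([221.2, 177.5], 0.65), ([265.1, 378.6], 0.25)]
    [0.433 0.527 0.006] [0.003 0.003]
```

```bash
python3 - <<'E'
import cv2
a=cv2.imread("pics/scene.png")[60:360,170:450]; b=cv2.imread("pics/top.png")[110:290,150:410]
cv2.imwrite("pics/scene_c.png",cv2.resize(a,None,fx=2,fy=2,interpolation=3)); cv2.imwrite("pics/top_c.png",cv2.resize(b,None,fx=3,fy=3,interpolation=3))
E
```

```text
(no output)
```

View pics/scene_c.png

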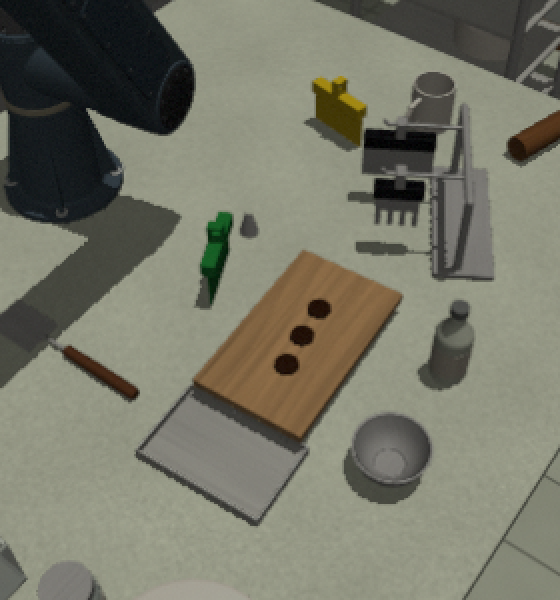

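View pics/top_c.png

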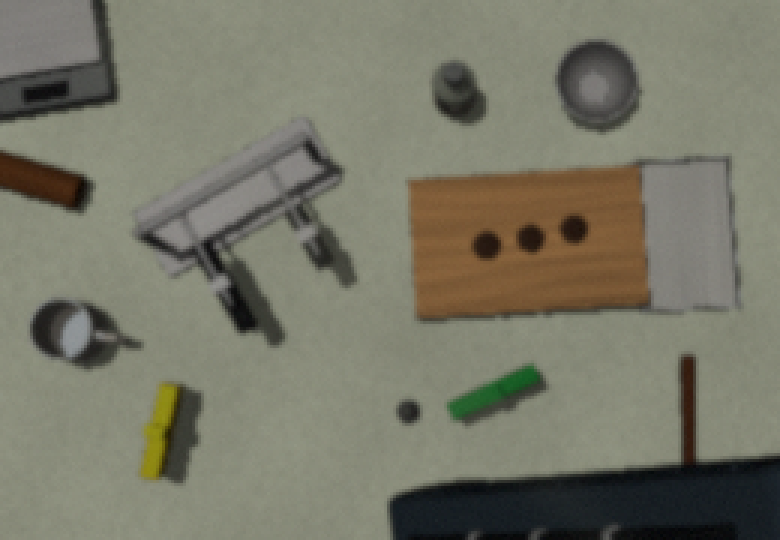

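The scene picture shows candidates for the scraper: a black-handled plain blade on the left hook (~(130,370) row,col), a black-handled toothed comb on the right hook (~(155,370)), a yellow look-alike (~(112,340)) and a green one (~(185,278)). By the description, I choose the one on the left hook. The rack hooks point to the lower right in the top view, and the discs lie along the middle of the board. I'll move near and check with the wrist camera.

```bash
cat >> h.py <<'E'
def plan(p,ang=None,s=None):
    "shift in cm along current tool axes to reach TCP p; roll (rad) to bring tool x to world angle ang (deg)"
    s=s or read_state(); R=np.array(s["tcp_rot"]); d=R.T@(np.array(p)-s["position"])*100
    a=np.degrees(np.arctan2(R[1,0],R[0,0])); print("t",round(s["time_s"],2),"pos",np.round(s["position"],4),"ang",round(a,2),"F",np.round(s["force"],2),"op",round(s["opening"],3))
    print("shift cm",np.round(d,2),"roll",None if ang is None else round(-np.radians((ang-a+180)%360-180),4))
E
python3 -m jog '[{"tz":-0.6,"tx":3.65,"ty":-2.68},{"tz":-0.6,"tx":3.65,"ty":-2.68},{"tz":-0.6,"tx":3.65,"ty":-2.68},{"tz":-0.6,"tx":3.65,"ty":-2.68},{"tz":-0.6,"tx":3.65,"ty":-2.68}]'
python3 -m jog '[{"tz":-0.6,"tx":3.65,"ty":-2.68},{"tz":-0.6,"tx":3.65,"ty":-2.68},{"tz":-0.6,"tx":3.65,"ty":-2.68},{"tz":-0.6,"tx":3.65,"ty":-2.68},{"tz":-0.6,"tx":3.65,"ty":-2.68}]'
python3 -m jog '[{"tx":1.25,"ty":-4.22},{"tx":1.25,"ty":-4.22},{"tx":1.25,"ty":-4.22},{"tx":1.25,"ty":-4.22},{"tx":1.25,"ty":-4.22},{"tx":1.25,"ty":-4.22}]'
python3 -m jog '[{"tx":1.25,"ty":-4.22},{"tx":1.25,"ty":-4.22},{"tx":1.25,"ty":-4.22},{"tx":1.25,"ty":-4.22},{"tx":1.25,"ty":-4.22},{"roll":-0.11},{"roll":-0.11},{}]'
cat > look.py <<'E'
from h import *
import sys
np.set_printoptions(precision=4,suppress=True)
s=read_state(); T=toolT(s); w=capture("wrist"); cv2.imwrite("pics/"+sys.argv[1],w["img"][:,:,::-1])
plan(s["position"],0,s)
print(np.array(w["tool_from_camera"]))
Z=dict(hook_right=.16,hook_left=.16,scraper_eye=.16,comb_eye=.16,scraper=.045,rack=0)
for t,z in Z.items():
    for a in landmark_of("wrist",t)[:3]: print(t,np.round(a["point"],1),round(a["p"],2),atz(w,a["point"],z,T))
E
python3 look.py w1.png
```

```text
t 1.7 pos [ 0.2271 -0.5823  0.2415] ang 21.3 F [0.11 0.14 0.1 ] op 1.002
shift cm [0. 0. 0.] roll 0.3718
[[ 0.0006  0.9652  0.2616  0.0715]
 [ 1.     -0.0007  0.0005 -0.0013]
 [ 0.0006  0.2616 -0.9652 -0.1433]
 [ 0.      0.      0.      1.    ]]
hook_right [23.9 55.8] 0.25 [ 0.2842 -0.3824  0.16  ]$[0]: bad value
$[0]: bad value
$[0]: bad value
$[0]: bad value
```

The rows were refused, so perhaps every key must be given.

```bash

python3 -m jog '[{"tx":3.65,"ty":-2.68,"tz":-0.6,"roll":0,"jaw":1}]'
```

```text
time_s: 2.15
position: [0.2493, -0.5482, 0.247]
tcp_rot: [[0.933, 0.359, -0.001], [0.359, -0.933, -0.004], [-0.002, 0.004, -1.0]]
force: [1.6, -0.0, -0.1]
opening: 1.0
grasp_force: 0.0
```

```bash

python3 -m jog '[{"tx":3.65,"ty":-2.68,"tz":-0.6,"roll":0,"jaw":1},{"tx":3.65,"ty":-2.68,"tz":-0.6,"roll":0,"jaw":1},{"tx":3.65,"ty":-2.68,"tz":-0.6,"roll":0,"jaw":1},{"tx":3.65,"ty":-2.68,"tz":-0.6,"roll":0,"jaw":1},{"tx":3.65,"ty":-2.68,"tz":-0.6,"roll":0,"jaw":1}]'|head -2
python3 -m jog '[{"tx":3.65,"ty":-2.68,"tz":-0.6,"roll":0,"jaw":1},{"tx":3.65,"ty":-2.68,"tz":-0.6,"roll":0,"jaw":1},{"tx":3.65,"ty":-2.68,"tz":-0.6,"roll":0,"jaw":1},{"tx":3.65,"ty":-2.68,"tz":-0.6,"roll":0,"jaw":1}]'|head -2
python3 -m jog '[{"tx":1.25,"ty":-4.22,"tz":0,"roll":0,"jaw":1},{"tx":1.25,"ty":-4.22,"tz":0,"roll":0,"jaw":1},{"tx":1.25,"ty":-4.22,"tz":0,"roll":0,"jaw":1},{"tx":1.25,"ty":-4.22,"tz":0,"roll":0,"jaw":1},{"tx":1.25,"ty":-4.22,"tz":0,"roll":0,"jaw":1},{"tx":1.25,"ty":-4.22,"tz":0,"roll":0,"jaw":1}]'|head -2
python3 -m jog '[{"tx":1.25,"ty":-4.22,"tz":0,"roll":0,"jaw":1},{"tx":1.25,"ty":-4.22,"tz":0,"roll":0,"jaw":1},{"tx":1.25,"ty":-4.22,"tz":0,"roll":0,"jaw":1},{"tx":1.25,"ty":-4.22,"tz":0,"roll":0,"jaw":1},{"tx":0,"ty":0,"tz":0,"roll":-0.11,"jaw":1},{"tx":0,"ty":0,"tz":0,"roll":-0.11,"jaw":1},{"tx":0,"ty":0,"tz":0,"roll":0,"jaw":1}]'|head -3
python3 look.py w1.png
```

```text
time_s: 2.65
position: [0.3734, -0.3514, 0.278]
time_s: 3.05
position: [0.4705, -0.1983, 0.3021]
time_s: 3.65
position: [0.4473, 0.0649, 0.3019]
time_s: 4.35
position: [0.4327, 0.2392, 0.3016]
tcp_rot: [[0.829, 0.559, 0.0], [0.559, -0.829, -0.0], [0.0, 0.0, -1.0]]
t 4.35 pos [0.4327 0.2392 0.3016] ang 33.97 F [-0.38  0.08 -0.18] op 0.996
shift cm [0. 0. 0.] roll 0.5929
[[ 0.0006  0.9652  0.2615  0.0718]
 [ 1.     -0.0007  0.0005 -0.0012]
 [ 0.0007  0.2615 -0.9652 -0.1433]
 [ 0.      0.      0.      1.    ]]
hook_right [ 91.9 415. ] 0.87 [0.548  0.2219 0.16  ]
hook_left [ 79.2 269.1] 0.68 [0.49   0.3249 0.16  ]
scraper_eye [ 80.8 267.4] 0.96 [0.4882 0.3254 0.16  ]
scraper_eye [193.  116.5] 0.93 [0.3344 0.3876 0.16  ]
comb_eye [ 81.4 417. ] 0.61 [0.5554 0.2255 0.16  ]
scraper [ 91.4 283.7] 0.91 [0.4874 0.3221 0.045 ]
scraper [169.2 167.1] 0.67 [0.3334 0.3913 0.045 ]
```

View pics/w1.png

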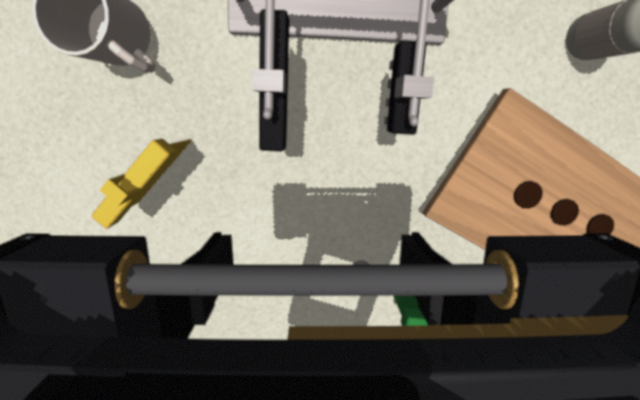

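The wrist picture shows the plain scraper's 120 mm handle at left, with its stirrup at (80,267), and the shorter comb at right (85,417). The choice is confirmed, so I'll measure the axes.

```bash
python3 - <<'E'
from h import *
np.set_printoptions(precision=4,suppress=True)
s=read_state();T=toolT(s);w=capture("wrist")
g=w["img"].astype(int).sum(2)
for nm,x0,x1,y0,y1 in(("scraper",245,300,15,160),("comb",380,430,40,140)):
    m=np.zeros((400,640),np.uint8); m[y0:y1,x0:x1]=(g[y0:y1,x0:x1]<150)
    n,l,st,_=cv2.connectedComponentsWithStats(m); m[:]=0
    for i in range(1,n):
        if st[i,4]>60: m[l==i]=1; print(nm,st[i])
    pts=np.argwhere(m)
    q=np.array([atz(w,p,.136,T)[:2] for p in pts],np.float32)
    r=cv2.minAreaRect(q); print("rect",r, np.round(cv2.boxPoints(r),4).tolist())
# rods: bright ridge centres
for nm,x0,x1,ys in(("rodL",255,285,range(5,65,5)),("rodR",405,430,range(5,70,5))):
    P=[]
    for y in ys:
        row=g[y,x0:x1]; 
        c=np.where(row>row.max()*0.7)[0]; P.append([y,x0+c.mean()])
    q=np.array([atz(w,p,.157,T)[:2] for p in P]); f=cv2.fitLine(q.astype(np.float32),cv2.DIST_HUBER,0,.001,.001).ravel()
    print(nm,np.round([p[1] for p in P],1),f,np.degrees(np.arctan(f[1]/f[0])))
c=capture("scene"); d=capture("top")
def pts(n,t): return [a["point"] for a in landmark_of(n,t)[:3]]
for t in("scraper_eye","hook_left","comb_eye","hook_right"):
    wp=pts("wrist",t)
    for a in pts("scene",t):
        for b in pts("top",t):
            for e in wp:
                x,er=meet([ray(c,a),ray(d,b),ray(w,e,T)])
                if max(er)<.01: print(t,x,np.round(er,4))
E
```

```text
scraper [258  15   4  53 168]
scraper [ 259   15   29  135 2012]
rect ((0.48826149106025696, 0.32278308272361755), (0.11273923516273499, 0.024586224928498268), 32.14913558959961) [[0.4339999854564667, 0.30320000648498535], [0.4471000134944916, 0.2824000120162964], [0.5425000190734863, 0.3424000144004822], [0.5293999910354614, 0.36320000886917114]]
comb [ 385   41   29   92 1548]
rect ((0.5476085543632507, 0.22945880889892578), (0.07748520374298096, 0.02524113655090332), 37.5983772277832) [[0.5091999769210815, 0.21580000221729279], [0.5246000289916992, 0.19580000638961792], [0.5860000252723694, 0.24310000240802765], [0.5705999732017517, 0.2630999982357025]]
rodL [269.4 264.5 267.  266.5 264.9 263.  266.5 263.  263.8 263.8 263.8 263. ] [0.8906 0.4549 0.5193 0.346 ] 27.056019
rodR [416.3 417.  417.  417.9 420.5 420.  417.1 422.1 422.4 422.  422.  422.2
 421.6] [0.712  0.7022 0.5862 0.2438] 44.60354
scraper_eye [0.4863 0.3226 0.1564] [0.0044 0.0009 0.004 ]
scraper_eye [0.3012 0.4079 0.109 ] [0.0014 0.0029 0.0022]
hook_left [0.4864 0.3243 0.1538] [0.0033 0.0087 0.0056]
comb_eye [0.5584 0.2172 0.159 ] [0.0033 0.0092 0.0076]
hook_right [0.5456 0.2234 0.1465] [0.0018 0.0067 0.006 ]
```

```bash
python3 -c "
from h import *
plan([.447,.297,.29],33)"
```

```text
t 5.6 pos [0.4329 0.2386 0.3015] ang 33.91 F [ 0.58 -0.21  0.31] op 0.998
shift cm [ 4.43 -4.06  1.15] roll 0.0159
```

```bash

python3 -m jog '[{"tx":2.2,"ty":-2.0,"tz":0.6,"roll":0.016,"jaw":1},{"tx":2.2,"ty":-2.0,"tz":0.6,"roll":0,"jaw":1},{"tx":0,"ty":0,"tz":0,"roll":0,"jaw":1},{"tx":0,"ty":0,"tz":0,"roll":0,"jaw":1}]'|head -2
python3 look.py w2.png
```

```text
time_s: 6.0
position: [0.4473, 0.2963, 0.2891]
t 6.0 pos [0.4473 0.2963 0.2891] ang 33.07 F [-0.54 -0.8  -0.47] op 1.001
shift cm [0. 0. 0.] roll 0.5771
[[ 0.0006  0.9652  0.2615  0.0717]
 [ 1.     -0.0007  0.0005 -0.0012]
 [ 0.0007  0.2615 -0.9652 -0.1433]
 [ 0.      0.      0.      1.    ]]
hook_right [143.4 463.7] 0.72 [0.5499 0.2225 0.16  ]
hook_left [135.2 315.7] 0.57 [0.4897 0.3259 0.16  ]
hook_left [145.5 462.4] 0.5 [0.548  0.2223 0.16  ]
scraper_eye [136.7 315. ] 0.97 [0.4884 0.3258 0.16  ]
scraper_eye [241.  156.4] 0.86 [0.3376 0.3933 0.16  ]
comb_eye [137.5 463.9] 0.61 [0.5536 0.2254 0.16  ]
scraper [209.  194.7] 0.8 [0.3297 0.396  0.045 ]
scraper [131.7 318.7] 0.75 [0.4875 0.3207 0.045 ]
rack [ 69.3 148.3] 0.49 [0.4355 0.5352 0.    ]
```

View pics/w2.png

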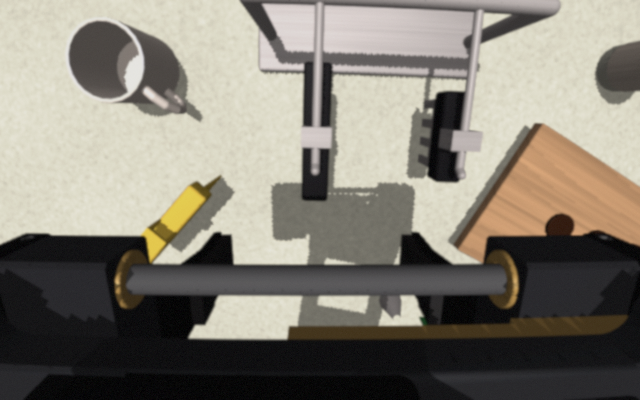

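The picture shows the whole scraper handle at columns 303–330, rows 63–199, with the stirrup at (137,316). Next I fit it.

```bash
python3 - <<'E'
from h import *
s=read_state();T=toolT(s);w=capture("wrist")
g=w["img"].astype(int).sum(2)
m=np.zeros((400,640),bool); m[58:215,295:340]=g[58:215,295:340]<130
rows=[];
for y in list(range(72,120,3))+list(range(152,198,3)):
    c=np.where(m[y])[0]
    if len(c)>5: rows.append((y,c.min()-.5,c.max()+.5))
r=np.array(rows); print(np.round(r[::3],1).tolist(), np.where(m.any(1))[0][[0,-1]])
for z in(.136,):
  for k in(1,2):
    q=np.array([atz(w,(a[0],a[k]),z,T)[:2] for a in rows]).astype(np.float32)
    f=cv2.fitLine(q,cv2.DIST_HUBER,0,.001,.001).ravel(); print(k,f,np.degrees(np.arctan2(f[1],f[0])))
y0,y1=np.where(m.any(1))[0][[0,-1]]
mid=lambda y:np.mean(r[np.argmin(abs(r[:,0]-y)),1:])
a,b=atz(w,(y0-.5,mid(y0)),.136,T),atz(w,(y1+.5,mid(y1)),.136,T)
print(a,b,np.linalg.norm(a-b),(a+b)/2,np.degrees(np.arctan2(*(a-b)[1::-1])))
p=(a+b)/2; plan([p[0],p[1],.29],33)
E
```

```text
[[72.0, 303.5, 329.5], [81.0, 304.5, 328.5], [90.0, 303.5, 328.5], [99.0, 303.5, 328.5], [108.0, 303.5, 328.5], [117.0, 303.5, 327.5], [158.0, 302.5, 326.5], [167.0, 302.5, 326.5], [176.0, 302.5, 325.5], [185.0, 301.5, 325.5], [194.0, 301.5, 324.5]] [ 63 199]
1 [0.8521721  0.5232616  0.48982129 0.33806905] 31.551289
2 [0.85288596 0.52209723 0.49843463 0.31864706] 31.473036
[0.53901761 0.35619903 0.136     ] [0.43914384 0.29461019 0.136     ] 0.11733693301750447 [0.48908072 0.32540461 0.136     ] 31.660758577778747
t 6.4 pos [0.4476 0.2958 0.2898] ang 32.95 F [-0.57  0.13 -0.49] op 1.0
shift cm [ 5.09 -0.23 -0.02] roll -0.0009
```

```bash

python3 -m jog '[{"tx":2.54,"ty":-0.11,"tz":0,"roll":0.022,"jaw":1},{"tx":2.54,"ty":-0.11,"tz":0,"roll":0,"jaw":1},{"tx":0,"ty":0,"tz":3,"roll":0,"jaw":1},{"tx":0,"ty":0,"tz":3,"roll":0,"jaw":1},{"tx":0,"ty":0,"tz":0,"roll":0,"jaw":1}]'|head -2
python3 look.py w3.png; python3 -c "
from h import *
plan([.489,.3255,.123],31.6)"
```

```text
time_s: 6.9
position: [0.4866, 0.3238, 0.2257]
t 6.9 pos [0.4866 0.3238 0.2257] ang 31.71 F [-1.67  0.15 -0.99] op 0.998
shift cm [0. 0. 0.] roll 0.5535
[[ 0.0006  0.9652  0.2615  0.0717]
 [ 1.     -0.0007  0.0005 -0.0012]
 [ 0.0007  0.2615 -0.9652 -0.1433]
 [ 0.      0.      0.      1.    ]]
hook_right [222.3 498.4] 0.73 [0.5491 0.2222 0.16  ]
hook_left [216.9 317. ] 0.6 [0.4892 0.3264 0.16  ]
scraper_eye [218.7 318.1] 0.59 [0.4885 0.3251 0.16  ]
comb_eye [216.4 503.5] 0.72 [0.5541 0.2219 0.16  ]
comb_eye [225.3 498.9] 0.24 [0.5477 0.2205 0.16  ]
scraper [260.7 183.5] 0.81 [0.3405 0.4004 0.045 ]
scraper [180.4 320.5] 0.79 [0.4903 0.323  0.045 ]
t 7.25 pos [0.4901 0.3256 0.2312] ang 31.73 F [-0.08 -0.24 -0.04] op 1.003
shift cm [-0.13 -0.05 10.82] roll 0.0023
```

View pics/w3.png

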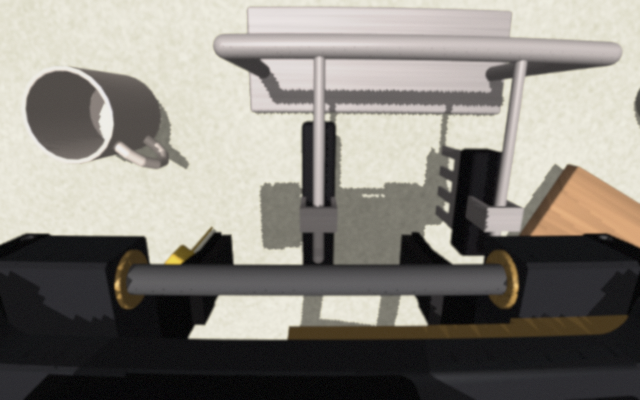

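The stirrup is centred between the fingers at (217,318), and the rod runs up to the crossbar. I descend and grip.

```bash

python3 -m jog '[{"tx":-0.1,"ty":0,"tz":3,"roll":0,"jaw":1},{"tx":0,"ty":0,"tz":3,"roll":0,"jaw":1},{"tx":0,"ty":0,"tz":2,"roll":0,"jaw":1},{"tx":0,"ty":0,"tz":1.4,"roll":0,"jaw":1},{"tx":0,"ty":0,"tz":1.4,"roll":0,"jaw":1},{"tx":0,"ty":0,"tz":0,"roll":0,"jaw":1},{"tx":0,"ty":0,"tz":0,"roll":0,"jaw":1}]'|egrep 'pos|force'
python3 -m jog '[{"tx":0,"ty":0,"tz":0,"roll":0,"jaw":0},{"tx":0,"ty":0,"tz":0,"roll":0,"jaw":0},{"tx":0,"ty":0,"tz":0,"roll":0,"jaw":0},{"tx":0,"ty":0,"tz":0,"roll":0,"jaw":0},{"tx":0,"ty":0,"tz":0,"roll":0,"jaw":0},{"tx":0,"ty":0,"tz":0,"roll":0,"jaw":0}]'
python3 -m jog '[{"tx":0,"ty":0,"tz":0,"roll":0,"jaw":0},{"tx":0,"ty":0,"tz":0,"roll":0,"jaw":0}]'
```

```text
position: [0.4889, 0.325, 0.122]
force: [-0.0, -1.0, -0.2]
grasp_force: 0.0
time_s: 8.55
position: [0.4885, 0.3248, 0.1216]
tcp_rot: [[0.851, 0.526, 0.0], [0.526, -0.851, 0.0], [0.0, 0.0, -1.0]]
force: [0.1, -0.4, 0.0]
opening: 0.537
grasp_force: 0.0
time_s: 8.75
position: [0.4885, 0.3247, 0.1215]
tcp_rot: [[0.851, 0.526, -0.0], [0.526, -0.851, -0.0], [-0.0, 0.0, -1.0]]
force: [0.3, -0.4, -0.5]
opening: 0.357
grasp_force: 0.0
```

```bash

python3 -m jog '[{"tx":0,"ty":0,"tz":0,"roll":0,"jaw":0},{"tx":0,"ty":0,"tz":0,"roll":0,"jaw":0},{"tx":0,"ty":0,"tz":0,"roll":0,"jaw":0},{"tx":0,"ty":0,"tz":0,"roll":0,"jaw":0},{"tx":0,"ty":0,"tz":0,"roll":0,"jaw":0}]'
```

```text
time_s: 9.25
position: [0.4885, 0.3247, 0.1215]
tcp_rot: [[0.851, 0.526, -0.0], [0.526, -0.851, -0.0], [-0.0, 0.0, -1.0]]
force: [0.6, -1.2, -0.8]
opening: 0.273
grasp_force: 30.0
```

```bash

python3 -m jog '[{"tx":0,"ty":0,"tz":-0.3,"roll":0,"jaw":0},{"tx":0,"ty":0,"tz":-0.4,"roll":0,"jaw":0},{"tx":0,"ty":0,"tz":-0.4,"roll":0,"jaw":0},{"tx":0,"ty":0,"tz":0,"roll":0,"jaw":0},{"tx":0,"ty":0,"tz":0,"roll":0,"jaw":0}]'
```

```text
time_s: 9.75
position: [0.4885, 0.3248, 0.1328]
tcp_rot: [[0.851, 0.526, 0.0], [0.526, -0.851, 0.0], [0.0, -0.0, -1.0]]
force: [0.1, 1.0, -3.1]
opening: 0.273
grasp_force: 30.0
```

```bash

python3 -m jog '[{"tx":-0.8,"ty":0,"tz":0,"roll":0,"jaw":0},{"tx":-0.8,"ty":0,"tz":0,"roll":0,"jaw":0},{"tx":-0.8,"ty":0,"tz":0,"roll":0,"jaw":0},{"tx":0,"ty":0,"tz":0,"roll":0,"jaw":0}]'|egrep 'pos|force'
python3 -m jog '[{"tx":-1,"ty":0,"tz":0,"roll":0,"jaw":0},{"tx":-1,"ty":0,"tz":0,"roll":0,"jaw":0},{"tx":-1,"ty":0,"tz":0,"roll":0,"jaw":0},{"tx":-1,"ty":0,"tz":0,"roll":0,"jaw":0},{"tx":0,"ty":0,"tz":-2,"roll":0,"jaw":0},{"tx":0,"ty":0,"tz":-4,"roll":0,"jaw":0},{"tx":0,"ty":0,"tz":-4,"roll":0,"jaw":0},{"tx":0,"ty":0,"tz":0,"roll":0,"jaw":0}]'|egrep 'pos|force'
python3 - <<'E'
from h import *
np.set_printoptions(precision=4,suppress=True)
s=read_state();T=toolT(s)
C={n:capture(n) for n in("scene","top","wrist")}
w=C["wrist"];cv2.imwrite("pics/w4.png",w["img"][:,:,::-1])
for n,c in C.items():
    tool=T if n=="wrist" else None
    for t,z in(("board",.0),("disc0",.042),("tray",0),("hook_left",.16),("hook_right",.16),("comb_eye",.16)):
        print(n,t,[(np.round(a["point"],1).tolist(),round(a["p"],2),np.round(atz(c,a["point"],z,tool)[:2],4).tolist()) for a in landmark_of(n,t)[:3]])
    for a in trace(n,"board")[:1] if n!="wrist" else []:
        m=a["pixels"].astype(np.uint8); cs=max(cv2.findContours(m,0,1)[0],key=cv2.contourArea)
        q=np.array([atz(c,(p[0][1],p[0][0]),.042,tool)[:2] for p in cs],np.float32)
        r=cv2.minAreaRect(q); print(n,"rect",r,np.round(cv2.boxPoints(r),3).tolist())
E
```

```text
position: [0.4659, 0.3111, 0.1323]
force: [0.0, 0.7, -2.4]
grasp_force: 30.0
position: [0.4368, 0.2922, 0.2372]
force: [1.4, -0.4, -2.0]
grasp_force: 30.0
scene board []
scene disc0 [([211.6, 330.4], 0.53, [0.5533, 0.0127]), ([241.7, 313.6], 0.44, [0.5802, -0.1067]), ([226.5, 323.6], 0.43, [0.5706, -0.0454])]
scene tray [([284.9, 281.5], 0.56, [0.5792, -0.2528])]
scene hook_left [([121.0, 368.9], 0.79, [0.4856, 0.3173]), ([146.8, 368.7], 0.66, [0.5522, 0.2116]), ([150.6, 371.2], 0.19, [0.5675, 0.2017])]
scene hook_right [([149.6, 372.2], 0.86, [0.5676, 0.2073])]
scene comb_eye [([150.7, 370.6], 0.85, [0.5663, 0.2002])]
scene rect ((0.5696703791618347, -0.05647268891334534), (0.18571245670318604, 0.30792826414108276), 4.814043998718262) [[0.46399998664855957, 0.08900000154972076], [0.49000000953674316, -0.21799999475479126], [0.675000011920929, -0.20200000703334808], [0.6489999890327454, 0.10499999672174454]]
top board [([192.3, 325.0], 0.66, [0.5583, -0.0486])]
top disc0 [([185.8, 324.0], 0.58, [0.5787, -0.0428]), ([190.9, 314.0], 0.41, [0.558, -0.0047]), ([184.7, 338.7], 0.4, [0.5844, -0.0994])]
top tray [([192.3, 377.7], 0.85, [0.5633, -0.2564])]
top hook_left [([205.7, 220.7], 0.68, [0.4831, 0.3304]), ([262.1, 377.4], 0.36, [0.2948, -0.2353])]
top hook_right []
top comb_eye [([187.5, 254.9], 0.63, [0.5518, 0.2098])]
top rect ((0.5611962676048279, -0.04981610178947449), (0.18693611025810242, 0.30230966210365295), 5.404976844787598) [[0.45399999618530273, 0.09200000017881393], [0.4819999933242798, -0.20900000631809235], [0.6679999828338623, -0.19099999964237213], [0.6399999856948853, 0.10899999737739563]]
wrist board [([233.5, 609.4], 0.97, [0.5689, -0.0564])]
wrist disc0 []
wrist tray [([56.9, 120.9], 0.18, [0.4372, 0.5407])]
wrist hook_left [([122.0, 316.5], 0.68, [0.4914, 0.3271])]
wrist hook_right [([126.1, 503.7], 0.77, [0.5541, 0.2223])]
wrist comb_eye [([121.8, 505.5], 0.71, [0.5569, 0.223])]
```

```bash

python3 -m jog '[{"tx":-1,"ty":0,"tz":-2,"roll":0,"jaw":0},{"tx":-1.66,"ty":3.48,"tz":0,"roll":0,"jaw":0},{"tx":-1.66,"ty":3.48,"tz":0,"roll":0,"jaw":0},{"tx":-1.66,"ty":3.48,"tz":0,"roll":0,"jaw":0},{"tx":-1.66,"ty":3.48,"tz":0,"roll":0,"jaw":0},{"tx":-1.66,"ty":3.48,"tz":0,"roll":0,"jaw":0},{"tx":-0.66,"ty":3.48,"tz":0,"roll":0.116,"jaw":0},{"tx":0,"ty":0,"tz":0,"roll":0.117,"jaw":0}]'|egrep 'pos|force'
python3 -m jog '[{"tx":0,"ty":0,"tz":0,"roll":0.117,"jaw":0},{"tx":0,"ty":0,"tz":0,"roll":0.117,"jaw":0},{"tx":0,"ty":0,"tz":0,"roll":0,"jaw":0},{"tx":0,"ty":0,"tz":0,"roll":0,"jaw":0}]'|egrep 'pos|force'
python3 - <<'E'
from h import *
np.set_printoptions(precision=4,suppress=True)
s=read_state();T=toolT(s); w=capture("wrist");cv2.imwrite("pics/w5.png",w["img"][:,:,::-1])
plan(s["position"],5)
for t,z in(("board",.0),("disc0",.042)):
        print(t,[(np.round(a["point"],1).tolist(),round(a["p"],2),np.round(atz(w,a["point"],z,T)[:2],4).tolist()) for a in landmark_of("wrist",t)[:3]])
E
```

```text
position: [0.4617, 0.0573, 0.2531]
force: [1.7, 0.7, -3.1]
grasp_force: 30.0
position: [0.4591, 0.0611, 0.2526]
force: [-0.5, 0.4, -2.1]
grasp_force: 30.0
t 13.35 pos [0.4591 0.0612 0.2526] ang 5.1 F [ 0.08  0.55 -2.02] op 0.274
shift cm [-0.    0.01 -0.  ] roll 0.0018
board [([90.0, 423.2], 0.68, [0.5624, -0.0493])]
disc0 [([75.2, 494.1], 0.97, [0.5806, -0.1064]), ([82.1, 438.8], 0.86, [0.5681, -0.0513]), ([87.4, 381.6], 0.56, [0.5573, 0.0054])]
```

View pics/w5.png

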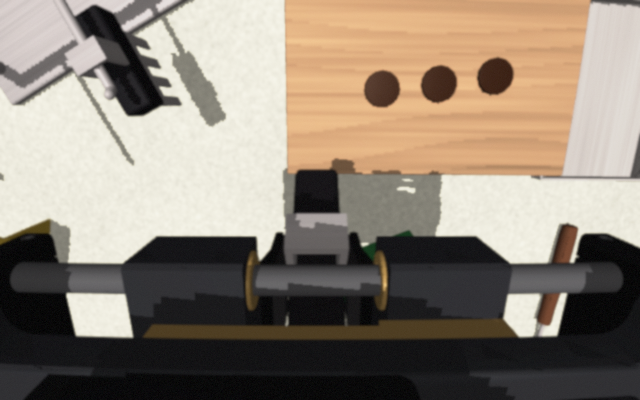

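The picture shows the board's +y end edge at about column 286, its near edge at row 174, its tray-side edge at columns 590→565, and the discs at (89,382), (84,439) and (76,495).

```bash
python3 - <<'E'
from h import *
np.set_printoptions(precision=4,suppress=True)
s=read_state();T=toolT(s); w=capture("wrist"); im=w["img"].astype(int)
k=cv2.GaussianBlur((im[:,:,0]-im[:,:,2]).astype(np.float32),(3,3),0)  # wood is orange
def edge(pts):
    q=np.array([atz(w,p,.042,T)[:2] for p in pts],np.float32); f=cv2.fitLine(q,cv2.DIST_HUBER,0,.001,.001).ravel()
    d=f[:2]; print(np.round(f,4),"ang",np.degrees(np.arctan2(d[1],d[0])),len(pts)); return f
L=[];R=[];N=[]
for y in range(5,160,5):
    c=np.where(k[y]>35)[0]; L.append((y,c[c>250].min()-.5)); R.append((y,c[c<620].max()+.5))
for x in range(450,560,5):
    c=np.where(k[:200,x]>35)[0]; N.append((c.max()+.5,x))
print(L[::8],R[::8],N[::6])
L,R,N=edge(L),edge(R),edge(N)
b=np.radians(5.1); ux=np.array([np.cos(b),np.sin(b)]); uy=np.array([-ux[1],ux[0]])
c=np.array([.5624,-.0493])
print("end y",(L[2:]-c)@uy,(R[2:]-c)@uy,"near x",(N[2:]-c)@ux)
for p in([75.2,494.1],[82.1,438.8],[87.4,381.6]):
    q=atz(w,p,.045,T)[:2]-c; print("disc",q@ux,q@uy)
E
```

```text
[(5, np.float64(283.5)), (45, np.float64(284.5)), (85, np.float64(285.5)), (125, np.float64(285.5))] [(5, np.float64(589.5)), (45, np.float64(584.5)), (85, np.float64(577.5)), (125, np.float64(571.5))] [(np.float64(174.5), 450), (np.float64(174.5), 480), (np.float64(175.5), 510), (np.float64(175.5), 540)]
[0.9963 0.0864 0.5473 0.1018] ang 4.9544153 31
[ 0.9964  0.0844  0.5776 -0.1972] ang 4.8413196 31
[ 0.0809 -0.9967  0.4795 -0.1236] ang -85.35707 22
end y 0.15183970998651175 -0.14870452273024357 near x -0.08914273802894582
disc 0.012533948660924662 -0.056864440376952895
disc 0.005080722418301102 -0.0013942228969950996
disc -0.0004987351917678639 0.055570707469137
```

```bash
python3 -c "
from h import *
plan([.5511,.0949,.132],4.9)"
```

```text
t 13.5 pos [0.4591 0.0612 0.2526] ang 5.05 F [ 0.06  0.28 -1.98] op 0.27
shift cm [ 9.46 -2.54 12.06] roll 0.0026
```

```bash

python3 -m jog '[{"tx":3.15,"ty":-0.85,"tz":0,"roll":0.003,"jaw":0},{"tx":3.15,"ty":-0.85,"tz":0,"roll":0,"jaw":0},{"tx":3.15,"ty":-0.85,"tz":1,"roll":0,"jaw":0},{"tx":0,"ty":0,"tz":3,"roll":0,"jaw":0},{"tx":0,"ty":0,"tz":3,"roll":0,"jaw":0},{"tx":0,"ty":0,"tz":3,"roll":0,"jaw":0},{"tx":0,"ty":0,"tz":2,"roll":0,"jaw":0},{"tx":0,"ty":0,"tz":0,"roll":0,"jaw":0}]'|egrep 'pos|force'
python3 -m jog '[{"tx":0,"ty":0,"tz":0,"roll":0,"jaw":0},{"tx":0,"ty":0,"tz":0,"roll":0,"jaw":0}]'|egrep 'pos|force'
python3 - <<'E'
from h import *
plan([.5511,.0949,.122],4.9)
F=[]
s=[read_state() for _ in range(3)]
c=capture("scene"); cv2.imwrite("pics/s2.png",cv2.resize(c["img"][130:310,220:440,::-1],None,fx=3,fy=3,interpolation=3))
print(np.round(read_state()["force"],2))
E
```

```text
position: [0.5541, 0.0948, 0.1329]
force: [1.1, -0.0, 10.4]
grasp_force: 30.0
position: [0.5538, 0.0948, 0.1342]
force: [1.1, 0.8, 5.5]
grasp_force: 30.0
t 14.5 pos [0.5538 0.0948 0.1342] ang 4.84 F [1.07 0.78 5.49] op 0.271
shift cm [-0.28 -0.03  1.22] roll -0.0011
[1.5  1.16 5.31]
```

View pics/s2.png

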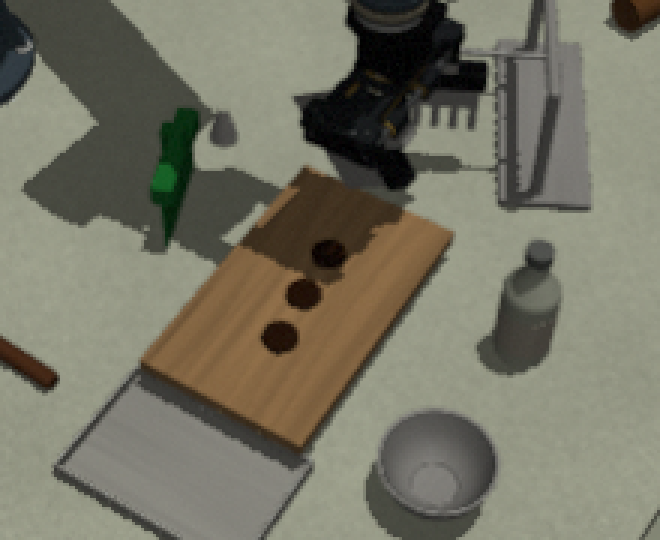

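```bash
python3 - <<'E'
from h import *
np.set_printoptions(precision=4,suppress=True)
s=read_state(); print(s["position"],s["tcp_rot"],s["force"],s["moment"],s["joint_positions"])
c=capture("scene");p=np.array(s["position"]);R=np.array(s["tcp_rot"])
for x in(-.06,.06):
    for z in(-.0125,.0135,.0785): q=proj(c,p+R@[x,0,z]); print(x,z,"crop px",np.round([(q[1]-220)*3,(q[0]-130)*3]))
T=toolT(s);w=capture("wrist");cv2.imwrite("pics/w6.png",w["img"][:,:,::-1])
E
```

```text
[0.5538 0.0948 0.1343] [[ 0.9964  0.0844  0.006 ]
 [ 0.0844 -0.9964  0.0004]
 [ 0.006   0.0001 -1.    ]] [1.4982 1.1566 5.306 ] [ 0.1413 -0.0603 -0.0197] [-1.6925 33.7814 96.9911  0.0421 48.884  83.4406]
-0.06 -0.0125 crop px [330. 103.]
-0.06 0.0135 crop px [330. 121.]
-0.06 0.0785 crop px [329. 165.]
0.06 -0.0125 crop px [436. 148.]
0.06 0.0135 crop px [435. 167.]
0.06 0.0785 crop px [430. 210.]
```

View pics/w6.png

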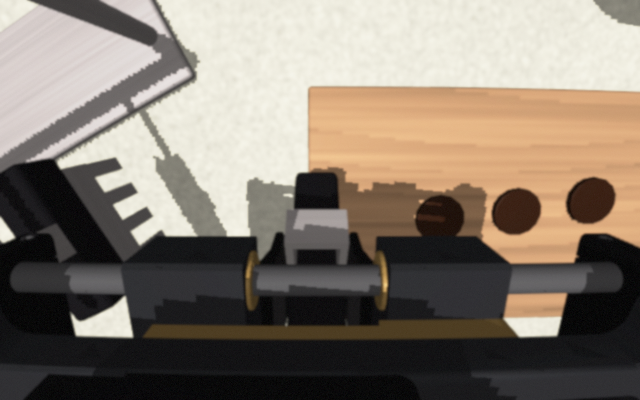

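```bash
python3 - <<'E'
from h import *
np.set_printoptions(precision=1,suppress=True)
s=read_state();T=toolT(s);w=capture("wrist");c=capture("scene")
e=np.array([.552,.222,0]);u=np.array([np.cos(np.radians(32)),np.sin(np.radians(32)),0])
for nm,q in(("eye",e+[0,0,.16]),("tip",e-.028*u+[0,0,.163]),("near",e-.04*u+[0,0,.136]),("far",e+.04*u+[0,0,.136])): print(nm,np.array(proj(w,q,T)),np.array(proj(c,q)))
R=T[:3,:3];p=T[:3,3]
for dz in(0,.012):
  for x in(-.06,0,.06):
    q=p+R@[x,0,.0765+dz]; print("edge",x,dz,q.round(3)*100,np.array(proj(w,q,T)),np.array(proj(c,q)))
print("sc far handle top",[np.array(proj(w,p+R@[.06,y,-.0135],T)) for y in(-.012,.012)],"bottom",[np.array(proj(w,p+R@[.06,y,.0125],T)) for y in(-.012,.012)])
print("stirrup top near/far",[np.array(proj(w,p+R@[x,0,-.0415],T)) for x in(-.008,.008)], [np.array(proj(w,p+R@[x,0,-.0295],T)) for x in(-.008,.008)])
E
python3 -c "
import cv2
a=cv2.imread('pics/w6.png')[130:330,200:460];cv2.imwrite('pics/w6c.png',cv2.resize(a,None,fx=3,fy=3,interpolation=3))"
```

```text
eye [272.4   5.2] [145.  370.5]
tip [331.1  42.6] [143.7 361.4]
near [316.6  98.7] [150. 357.]
far [174.8  -4.7] [151.4 382.7]
edge -0.06 0 [49.4  9.   5.7] [294.8 317.8] [184.7 329.7]
edge 0 0 [55.4  9.5  5.8] [216.8 318. ] [192.1 346.3]
edge 0.06 0 [61.4 10.   5.8] [127.3 318.2] [199.7 363.4]
edge -0.06 0.012 [49.5  9.   4.5] [286.5 317.8] [187.3 329.6]
edge 0 0.012 [55.4  9.5  4.6] [211.7 317.9] [194.7 346.1]
edge 0.06 0.012 [61.4 10.   4.6] [126.4 318.1] [202.3 363.1]
sc far handle top [array([139.5, 288. ]), array([139.6, 351. ])] bottom [array([134.6, 292.6]), array([134.6, 345.3])]
stirrup top near/far [array([340.5, 319.6]), array([301. , 319.8])] [array([320.3, 319.3]), array([283.6, 319.4])]
```

View pics/w6c.png

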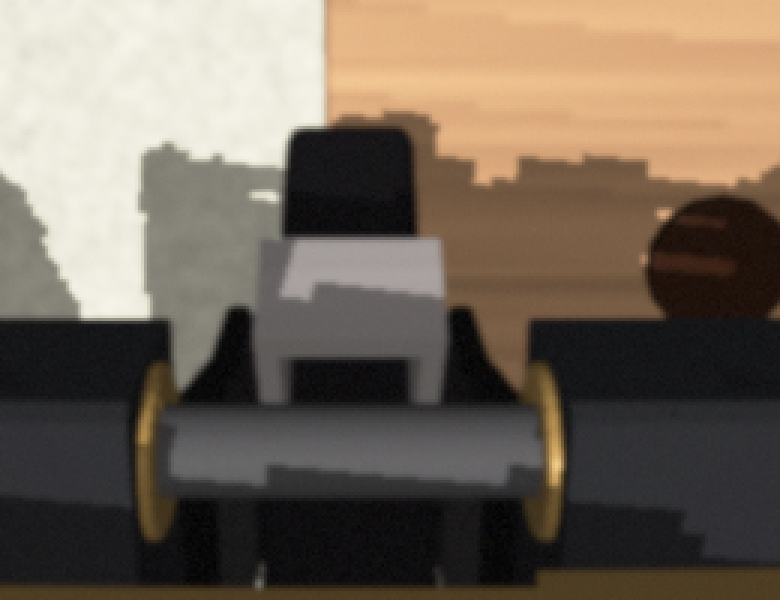

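```bash
python3 - <<'E'
from h import *
from scipy.optimize import least_squares
s=read_state();T=toolT(s);w=capture("wrist");I=np.eye(4)
f=200/np.tan(np.radians(w["vertical_fov"]/2));print("f",f,"cy",w["cy"],"depth handle end",f*.024/41)
def body(v,q): # scraper point -> tool frame; v=pitch,dx,dz : scraper z up = -tool z
    th,dx,dz=v; x,y,z=q[0],q[1],q[2]-.078
    X=x*np.cos(th)+z*np.sin(th); Z=-x*np.sin(th)+z*np.cos(th)
    return np.array([X+dx,y,-(Z+dz)])
def res(v,H):
    r=[]
    for q,(row) in H: r.append(proj(w,body(v,q),I)[0]-row)
    return r
hs=[((.06,0,.091),173),((.008,0,.091),209),((.008,0,.119),250)]
H2=[((.06,0,.091),173),((.008,0,.119),209),((-.008,0,.119),250)]
H3=[((.06,0,.091),173),((-.008,0,.119),209),((.008,0,.119),250)]
for H in(hs,H2,H3):
  for th0 in(-.8,-.3,.3,.8):
    o=least_squares(res,[th0,0,0],args=(H,),bounds=([-1.5,-.08,-.06],[1.5,.08,.06])); 
    v=o.x; a,b=[proj(w,body(v,(.06,y,.091)),I)[1] for y in(-.012,.012)]; c,d=[proj(w,body(v,(.008,y,.119)),I)[1] for y in(-.013,.013)]
    print(np.degrees(v[0]).round(1),v[1:].round(4),"cost",round(o.cost,2),"widths",round(b-a,1),round(d-c,1))
E
```

```text
f 337.55085794413606 cy 200.59988327811917 depth handle end 0.1975907461136406
-58.0 [ 0.0234 -0.06  ] cost 12.21 widths 54.9 46.3
-58.0 [ 0.0234 -0.06  ] cost 12.21 widths 54.9 46.3
15.7 [-0.0161 -0.06  ] cost 642.09 widths 39.2 49.2
15.7 [-0.0161 -0.06  ] cost 642.09 widths 39.2 49.2
-71.1 [ 0.0392 -0.06  ] cost 445.85 widths 56.3 45.2
61.3 [0.0013 0.0299] cost 0.0 widths 50.0 83.4
61.3 [0.0013 0.0299] cost 0.0 widths 50.0 83.4
61.3 [0.0013 0.0299] cost 0.0 widths 50.0 83.4
-85.9 [0.0697 0.0267] cost 207.15 widths 143.1 77.6
-85.9 [0.0697 0.0267] cost 207.15 widths 143.1 77.6
54.2 [-0.0254 -0.06  ] cost 1078.65 widths 32.5 45.1
54.2 [-0.0254 -0.06  ] cost 1078.65 widths 32.5 45.1
```

```bash
python3 - <<'E'
import cv2
for n in("w4","w5","w6"):
    g=cv2.imread(f"pics/{n}.png").sum(2); print(n,[int(v) for v in g[130:280:4,308]], "w@rows",[(y,[int(v) for v in g[y,280:360:5]]) for y in(200,225,245)])
E
python3 - <<'E'
from h import *
s=read_state();print(s["moment"],s["force"])
E
```

```text
w4 [696, 708, 702, 704, 710, 707, 700, 700, 696, 694, 237, 70, 70, 68, 71, 78, 71, 65, 59, 37, 38, 451, 510, 505, 522, 514, 370, 299, 291, 295, 271, 153, 38, 40, 149, 226, 266, 293] w@rows [(200, [366, 396, 449, 107, 71, 70, 68, 77, 70, 80, 70, 71, 345, 373, 374, 373]), (225, [389, 347, 488, 520, 518, 519, 518, 522, 517, 518, 521, 520, 523, 518, 386, 385]), (245, [31, 279, 295, 293, 296, 298, 293, 295, 293, 297, 295, 297, 292, 297, 75, 28])]
w5 [551, 516, 517, 527, 524, 551, 541, 539, 531, 489, 165, 71, 68, 77, 76, 67, 46, 32, 49, 42, 39, 441, 497, 494, 475, 299, 307, 296, 295, 299, 275, 150, 29, 43, 140, 219, 257, 294] w@rows [(200, [698, 423, 382, 83, 48, 47, 53, 35, 41, 54, 59, 45, 356, 379, 367, 374]), (225, [688, 450, 304, 301, 449, 503, 509, 352, 302, 310, 315, 371, 383, 461, 373, 370]), (245, [28, 281, 298, 294, 295, 297, 298, 296, 297, 293, 295, 297, 300, 294, 77, 36])]
w6 [521, 542, 540, 532, 537, 580, 584, 587, 579, 567, 555, 79, 68, 66, 62, 74, 59, 41, 48, 46, 424, 479, 479, 486, 297, 298, 290, 292, 288, 276, 77, 38, 41, 35, 141, 218, 255, 292] w@rows [(200, [381, 384, 378, 103, 24, 44, 30, 44, 34, 35, 52, 39, 261, 281, 276, 280]), (225, [381, 341, 293, 467, 493, 351, 313, 369, 408, 445, 479, 482, 491, 488, 251, 246]), (245, [33, 252, 277, 278, 276, 272, 279, 275, 279, 274, 273, 279, 280, 277, 80, 27])]
[ 0.16798095 -0.09872358 -0.02563316] [1.29232821 1.31913609 5.20717534]
```

The scraper has pitched about 45° nose-down in the grip. I raised it while the hook was still above the handle's far half, so this came from my withdrawal. I'll lift off the board, carry it to free table near (0.42, 0.18), and press it level against the table there.

```bash

python3 -m jog '[{"tx":0,"ty":0,"tz":-2,"roll":0,"jaw":0},{"tx":0,"ty":0,"tz":-3,"roll":0,"jaw":0},{"tx":0,"ty":0,"tz":-3,"roll":0,"jaw":0},{"tx":-3,"ty":0,"tz":0,"roll":0,"jaw":0},{"tx":-3,"ty":0,"tz":0,"roll":0,"jaw":0},{"tx":-3,"ty":-2.5,"tz":0,"roll":0,"jaw":0},{"tx":-3,"ty":-3,"tz":0,"roll":0,"jaw":0},{"tx":0,"ty":-2.3,"tz":0,"roll":0,"jaw":0}]'|egrep 'pos|force'
python3 -m jog '[{"tx":0,"ty":-2.2,"tz":1,"roll":0,"jaw":0},{"tx":0,"ty":0,"tz":3,"roll":0,"jaw":0},{"tx":0,"ty":0,"tz":3,"roll":0,"jaw":0},{"tx":0,"ty":0,"tz":2,"roll":0,"jaw":0},{"tx":0,"ty":0,"tz":0,"roll":0,"jaw":0},{"tx":0,"ty":0,"tz":0,"roll":0,"jaw":0}]'|egrep 'pos|force'
python3 -c "
from h import *
s=read_state();print(s['moment'],s['tcp_rot'])
for n in ('scene','top'):
    c=capture(n);cv2.imwrite(f'pics/{n}3.png',c['img'][:,:,::-1])
    for t in('scraper','scraper_eye','nozzle'): print(n,t,[(np.round(a['point']).tolist(),round(a['p'],2),atz(c,a['point'],.05)[:2].round(3).tolist()) for a in landmark_of(n,t)])
"
```

```text
position: [0.4187, 0.1627, 0.2119]
force: [0.3, -0.7, -2.6]
grasp_force: 30.0
position: [0.4234, 0.1842, 0.1226]
force: [-0.5, 0.1, -2.3]
grasp_force: 30.0
[ 0.04282938 -0.04560221 -0.01869107] [[ 9.96449878e-01  8.41873394e-02 -3.65026544e-04]
 [ 8.41873189e-02 -9.96449944e-01 -7.11935579e-05]
 [-3.69724275e-04  4.02102061e-05 -9.99999931e-01]]
scene scraper [([201.0, 281.0], 0.77, [0.411, -0.049]), ([146.0, 314.0], 0.75, [0.342, 0.21]), ([124.0, 338.0], 0.63, [0.34, 0.355]), ([176.0, 291.0], 0.49, [0.37, 0.051])]
scene scraper_eye [([143.0, 335.0], 0.87, [0.39, 0.269]), ([173.0, 277.0], 0.65, [0.323, 0.036])]
scene nozzle [([174.0, 292.0], 0.61, [0.367, 0.06])]
top scraper [([251.0, 206.0], 0.66, [0.317, 0.398]), ([242.0, 314.0], 0.64, [0.364, -0.008])]
top scraper_eye [([240.0, 316.0], 0.58, [0.369, -0.015]), ([183.0, 341.0], 0.3, [0.591, -0.108])]
top nozzle [([245.0, 285.0], 0.51, [0.348, 0.099])]
```

```bash
cat > pitch.py <<'E'
from h import *
s=read_state();R=np.array(s["tcp_rot"]);p=np.array(s["position"])
c=capture("scene")
def pl(px):
    o,v=ray(c,px);n=R[:,1];q=o+v*((p-o)@n)/(v@n); t=R.T@(q-p); return np.round([t[0],-t[2]],4)
for t in("scraper","scraper_eye"):
    for a in landmark_of("scene",t): print(t,np.round(a["point"]),round(a["p"],2),pl(a["point"]))
m=trace("scene","scraper")
for a in m: print(a["bbox"],round(a["p"],2),[pl((y,x)).tolist() for x,y in cv2.boxPoints(cv2.minAreaRect(np.argwhere(a["pixels"])[:,::-1].astype(np.float32)))])
E
python3 pitch.py
```

```text
scraper [148. 314.] 0.74 [-0.0586 -0.0454]
scraper [198. 280.] 0.7 [-0.2236 -0.3984]
scraper [123. 338.] 0.54 [0.0292 0.0961]
scraper_eye [172. 274.] 0.91 [-0.244  -0.2557]
scraper_eye [144. 335.] 0.7 [0.0206 0.0109]
scraper_eye [233. 321.] 0.29 [-0.0316 -0.4985]
[271.8, 165.1, 15.2, 47.3] 0.69 [[-0.3091, -0.5269], [-0.23, -0.2121], [-0.1736, -0.1962], [-0.2424, -0.5017]]
[313.5, 140.1, 26.8, 25.0] 0.58 [[-0.0686, -0.0532], [0.0304, 0.0296], [0.0546, -0.038], [-0.0458, -0.128]]
[347.8, 118.6, 7.5, 13.7] 0.39 [[0.0555, 0.0775], [0.0637, 0.1147], [0.0789, 0.1156], [0.0711, 0.0786]]
```

Intersecting the scene landmarks with the grip plane puts the pitch near 55°, with the eye 21 mm ahead of and 11 mm above the TCP. I'll feel for the table and try righting it by dragging.

```bash

python3 -m jog '[{"tx":0,"ty":0,"tz":0.8,"roll":0,"jaw":0},{"tx":0,"ty":0,"tz":0.6,"roll":0,"jaw":0},{"tx":0,"ty":0,"tz":0,"roll":0,"jaw":0}]'|egrep 'pos|force'
python3 -m jog '[{"tx":0,"ty":0,"tz":0.3,"roll":0,"jaw":0},{"tx":0,"ty":0,"tz":0,"roll":0,"jaw":0}]'|egrep 'pos|force'
python3 -m jog '[{"tx":0,"ty":0,"tz":0.3,"roll":0,"jaw":0},{"tx":0,"ty":0,"tz":0,"roll":0,"jaw":0}]'|egrep 'pos|force'
```

```text
position: [0.4224, 0.184, 0.1074]
force: [-0.4, 0.6, -3.4]
grasp_force: 30.0
position: [0.423, 0.1841, 0.1051]
force: [0.2, -0.1, -2.3]
grasp_force: 30.0
position: [0.4231, 0.1841, 0.1023]
force: [-0.4, -0.3, -0.9]
grasp_force: 30.0
```

```bash

python3 -m jog '[{"tx":-0.3,"ty":0,"tz":0.2,"roll":0,"jaw":0},{"tx":-0.6,"ty":0,"tz":0,"roll":0,"jaw":0},{"tx":-0.6,"ty":0,"tz":0,"roll":0,"jaw":0},{"tx":0,"ty":0,"tz":0,"roll":0,"jaw":0}]'|egrep 'pos|force'
python3 pitch.py | head -5
```

```text
position: [0.4062, 0.1827, 0.1005]
force: [0.3, 0.3, -3.0]
grasp_force: 30.0
scraper [200. 280.] 0.94 [-0.2068 -0.3849]
scraper [150. 308.] 0.74 [-0.067  -0.0444]
scraper [122. 339.] 0.62 [0.05   0.1264]
scraper_eye [174. 279.] 0.76 [-0.1993 -0.2326]
scraper_eye [ 98. 337.] 0.64 [0.0384 0.2084]
```

The drag slipped, so I'll use the board's fixed +x side as a stop for the blade's low corner.

```bash

python3 -m jog '[{"tx":0,"ty":0,"tz":-2,"roll":0,"jaw":0},{"tx":0,"ty":0,"tz":-4,"roll":0,"jaw":0},{"tx":0,"ty":0,"tz":-4,"roll":0,"jaw":0},{"tx":3.19,"ty":2.64,"tz":0,"roll":0,"jaw":0},{"tx":3.19,"ty":2.64,"tz":0,"roll":0,"jaw":0},{"tx":3.19,"ty":2.64,"tz":0,"roll":0,"jaw":0},{"tx":3.19,"ty":2.64,"tz":0,"roll":0,"jaw":0},{"tx":3.19,"ty":2.64,"tz":0,"roll":0,"jaw":0}]'|egrep 'pos|force'
python3 -m jog '[{"tx":3.19,"ty":2.64,"tz":0,"roll":0,"jaw":0},{"tx":3.19,"ty":2.64,"tz":0,"roll":0,"jaw":0},{"tx":3.19,"ty":2.64,"tz":0,"roll":0,"jaw":0},{"tx":3.19,"ty":2.64,"tz":0,"roll":0,"jaw":0},{"tx":0,"ty":0,"tz":3,"roll":0,"jaw":0},{"tx":0,"ty":0,"tz":2,"roll":0,"jaw":0},{"tx":0,"ty":0,"tz":0,"roll":0,"jaw":0},{"tx":0,"ty":0,"tz":0,"roll":0,"jaw":0}]'|egrep 'pos|force'
python3 pitch.py
```

```text
position: [0.5793, 0.0636, 0.2005]
force: [0.4, 0.1, -1.7]
grasp_force: 30.0
position: [0.7138, -0.0297, 0.1499]
force: [1.0, -1.0, -1.8]
grasp_force: 30.0
scraper [223. 351.] 0.82 [-0.0582 -0.0391]
scraper [199. 280.] 0.73 [-0.3007 -0.0856]
scraper_eye [222. 378.] 0.76 [0.0206 0.0181]
scraper_eye [172. 278.] 0.64 [-0.3008  0.0328]
scraper_eye [243. 313.] 0.46 [-0.1857 -0.2284]
[338.6, 205.3, 45.1, 41.3] 0.88 [[-0.126, -0.0604], [-0.0846, 0.0406], [0.0469, -0.0169], [0.0154, -0.1219]]
[272.1, 164.8, 15.9, 45.0] 0.63 [[-0.3574, -0.1657], [-0.3097, 0.057], [-0.2654, 0.0723], [-0.3056, -0.1428]]
[168.0, 209.3, 72.2, 47.7] 0.26 [[-0.9865, -0.6684], [-0.8596, -0.4755], [-0.5192, -0.5204], [-0.6061, -0.7072]]
```

```bash

python3 -m jog '[{"tx":-1,"ty":0,"tz":1,"roll":0,"jaw":0},{"tx":-0.5,"ty":0,"tz":1.2,"roll":0,"jaw":0},{"tx":-0.5,"ty":0,"tz":0,"roll":0,"jaw":0},{"tx":0,"ty":0,"tz":0,"roll":0,"jaw":0}]'|egrep 'pos|force'
python3 -m jog '[{"tx":-0.5,"ty":0,"tz":0,"roll":0,"jaw":0},{"tx":-0.5,"ty":0,"tz":0,"roll":0,"jaw":0},{"tx":-0.5,"ty":0,"tz":0,"roll":0,"jaw":0},{"tx":0,"ty":0,"tz":0,"roll":0,"jaw":0}]'|egrep 'pos|force'
python3 -m jog '[{"tx":-0.5,"ty":0,"tz":0,"roll":0,"jaw":0},{"tx":-0.5,"ty":0,"tz":0,"roll":0,"jaw":0},{"tx":-0.5,"ty":0,"tz":0,"roll":0,"jaw":0},{"tx":0,"ty":0,"tz":0,"roll":0,"jaw":0}]'|egrep 'pos|force'
python3 pitch.py|head -4
```

```text
position: [0.6946, -0.0315, 0.129]
force: [1.2, 0.6, -1.6]
grasp_force: 30.0
position: [0.6833, -0.0328, 0.1319]
force: [5.4, 2.3, 2.7]
grasp_force: 30.0
position: [0.6698, -0.0339, 0.1337]
force: [5.1, 3.0, 7.8]
grasp_force: 30.0
scraper [197. 282.] 0.96 [-0.2485 -0.0485]
scraper [122. 341.] 0.74 [-0.0557  0.3132]
scraper [226. 339.] 0.54 [-0.0523 -0.0607]
scraper_eye [219. 359.] 0.83 [0.0094 0.0106]
```

Pitch is down to about 41°, so it is righting. I continue, easing upward.

```bash

python3 -m jog '[{"tx":-0.5,"ty":0,"tz":-0.2,"roll":0,"jaw":0},{"tx":-0.5,"ty":0,"tz":-0.2,"roll":0,"jaw":0},{"tx":-0.5,"ty":0,"tz":0,"roll":0,"jaw":0},{"tx":0,"ty":0,"tz":0,"roll":0,"jaw":0}]'|egrep 'pos|force'
python3 -m jog '[{"tx":-0.5,"ty":0,"tz":0,"roll":0,"jaw":0},{"tx":-0.5,"ty":0,"tz":0,"roll":0,"jaw":0},{"tx":-0.5,"ty":0,"tz":0,"roll":0,"jaw":0},{"tx":0,"ty":0,"tz":0,"roll":0,"jaw":0}]'|egrep 'pos|force'
python3 pitch.py|head -4
```

```text
position: [0.6529, -0.0352, 0.1359]
force: [4.8, 2.6, 4.4]
grasp_force: 30.0
position: [0.6368, -0.0365, 0.1347]
force: [3.8, 2.1, 4.1]
grasp_force: 30.0
scraper [231. 338.] 0.88 [-0.0211 -0.0849]
scraper [125. 336.] 0.72 [-0.0358  0.2996]
scraper [196. 280.] 0.67 [-0.2213 -0.0529]
scraper [288. 278.] 0.59 [-0.2854 -0.643 ]
```

```bash

python3 -m jog '[{"tx":-0.5,"ty":0,"tz":0,"roll":0,"jaw":0},{"tx":-0.5,"ty":0,"tz":0,"roll":0,"jaw":0},{"tx":-0.5,"ty":0,"tz":0,"roll":0,"jaw":0},{"tx":0,"ty":0,"tz":0,"roll":0,"jaw":0}]'|egrep 'pos|force'
python3 -m jog '[{"tx":-0.5,"ty":0,"tz":0,"roll":0,"jaw":0},{"tx":-0.5,"ty":0,"tz":0,"roll":0,"jaw":0},{"tx":0,"ty":0,"tz":0,"roll":0,"jaw":0}]'|egrep 'pos|force'
python3 pitch.py|head -7; python3 -c "
from h import *
print(read_state()['moment'])"
```

```text
position: [0.62, -0.0385, 0.1331]
force: [2.9, 0.3, 4.9]
grasp_force: 30.0
position: [0.6087, -0.039, 0.1325]
force: [2.9, 0.0, 3.7]
grasp_force: 30.0
scraper [228. 332.] 0.71 [-0.0106 -0.0832]
scraper [199. 280.] 0.71 [-0.1949 -0.0657]
scraper [124. 336.] 0.39 [-0.0115  0.3028]
scraper_eye [207. 338.] 0.78 [0.0038 0.0209]
scraper_eye [169. 277.] 0.65 [-0.1958  0.0616]
scraper_eye [100. 338.] 0.47 [-0.0087  0.3722]
[272.3, 165.9, 13.3, 44.6] 0.98 [[-0.2521, -0.1454], [-0.1999, 0.0773], [-0.157, 0.0905], [-0.2019, -0.1252]]
[-0.28887039 -0.64718723  0.01409789]
```

```bash

python3 -m jog '[{"tx":0,"ty":0,"tz":-2,"roll":0,"jaw":0},{"tx":0,"ty":0,"tz":-3,"roll":0,"jaw":0},{"tx":0,"ty":0,"tz":-3,"roll":0,"jaw":0},{"tx":-2.1,"ty":-1.5,"tz":0,"roll":0,"jaw":0},{"tx":-2.5,"ty":-3,"tz":0,"roll":0,"jaw":0},{"tx":-2.5,"ty":-3,"tz":0,"roll":0,"jaw":0},{"tx":-2.5,"ty":-3,"tz":0,"roll":0,"jaw":0},{"tx":-2.5,"ty":-3,"tz":0,"roll":0,"jaw":0}]'|egrep 'pos|force'
python3 -m jog '[{"tx":-2.4,"ty":-3,"tz":0,"roll":0,"jaw":0},{"tx":-2,"ty":-3,"tz":0,"roll":0,"jaw":0},{"tx":0,"ty":-3,"tz":2,"roll":0,"jaw":0},{"tx":0,"ty":-1,"tz":4,"roll":0,"jaw":0},{"tx":0,"ty":0,"tz":3.5,"roll":0,"jaw":0},{"tx":0,"ty":0,"tz":0,"roll":0,"jaw":0},{"tx":0,"ty":0,"tz":0,"roll":0,"jaw":0}]'|egrep 'pos|force'
python3 pitch.py|head -7
```

```text
position: [0.4724, 0.0867, 0.2104]
force: [0.5, 0.6, -2.7]
grasp_force: 30.0
position: [0.4229, 0.1813, 0.1165]
force: [0.3, 0.3, -2.5]
grasp_force: 30.0
scraper [198. 281.] 0.83 [-0.2156 -0.3863]
scraper [122. 339.] 0.63 [0.0348 0.1139]
scraper_eye [136. 331.] 0.74 [0.0064 0.0421]
scraper_eye [172. 274.] 0.71 [-0.2346 -0.2466]
[270.8, 164.6, 14.9, 41.7] 0.81 [[-0.2941, -0.4936], [-0.2256, -0.202], [-0.1691, -0.1849], [-0.2281, -0.4676]]
[340.8, 95.4, 13.3, 36.9] 0.41 [[0.0241, 0.1884], [0.0429, 0.2012], [0.0779, 0.0947], [0.0586, 0.0799]]
```

Now I press down onto the table in small steps to bring the blade flush.

```bash

python3 -m jog '[{"tx":0,"ty":0,"tz":1,"roll":0,"jaw":0},{"tx":0,"ty":0,"tz":0.5,"roll":0,"jaw":0},{"tx":0,"ty":0,"tz":0,"roll":0,"jaw":0}]'|egrep 'pos|^force'
python3 -m jog '[{"tx":0,"ty":0,"tz":0.4,"roll":0,"jaw":0},{"tx":0,"ty":0,"tz":0,"roll":0,"jaw":0}]'|egrep 'pos|^force'
python3 -m jog '[{"tx":0,"ty":0,"tz":0.4,"roll":0,"jaw":0},{"tx":0,"ty":0,"tz":0,"roll":0,"jaw":0}]'|egrep 'pos|^force'
python3 -m jog '[{"tx":0,"ty":0,"tz":0.4,"roll":0,"jaw":0},{"tx":0,"ty":0,"tz":0,"roll":0,"jaw":0}]'|egrep 'pos|^force'; python3 -c "
from h import *
print(read_state()['moment'])"
```

```text
position: [0.4249, 0.1815, 0.102]
force: [-0.2, 0.2, -3.5]
position: [0.4253, 0.1817, 0.0981]
force: [-0.2, 0.1, -2.8]
position: [0.4253, 0.1817, 0.0942]
force: [0.0, -0.8, -2.5]
position: [0.4252, 0.1818, 0.0911]
force: [-1.7, -0.5, 6.4]
[-0.0240364   0.18714756 -0.01439972]
```

```bash

python3 -m jog '[{"tx":0,"ty":0,"tz":0,"roll":0,"jaw":0.31},{"tx":0,"ty":0,"tz":0,"roll":0,"jaw":0.31},{"tx":0,"ty":0,"tz":0,"roll":0,"jaw":0.31}]'|egrep 'pos|force|open'
python3 pitch.py | grep -v '\[\['; python3 -c "
from h import *
print(read_state()['moment'])"
```

```text
position: [0.4258, 0.1818, 0.0906]
force: [0.0, -0.5, 0.1]
opening: 0.311
grasp_force: 0.1
scraper [170. 321.] 0.93 [-0.0319 -0.0974]
scraper [124. 337.] 0.62 [0.0236 0.1286]
scraper [216. 328.] 0.6 [ 0.0025 -0.3259]
scraper_eye [171. 275.] 0.73 [-0.2363 -0.2111]
scraper_eye [142. 325.] 0.58 [-0.0174  0.035 ]
scraper_eye [ 98. 336.] 0.55 [0.0201 0.2204]
[ 0.06179204 -0.0187497  -0.02876866]
```

```bash
cat > prof.py <<'E'
from h import *
s=read_state();w=capture("wrist");cv2.imwrite("pics/wp.png",w["img"][:,:,::-1])
g=w["img"].astype(int).sum(2)
for col in(308,319,330): print(col,[int(v) for v in g[100:270:4,col]])
I=np.eye(4);h=float(s["position"][2])
for dx in(-.03,-.02,-.01,0):
    print(dx,"handle end row",[round(proj(w,(.06+dx,0,h-z),I)[0]) for z in(.091,.065)],"stirrup far top",round(proj(w,(.008+dx,0,h-.119),I)[0]),"near top",round(proj(w,(-.008+dx,0,h-.119),I)[0]),"far bottom",round(proj(w,(.008+dx,0,h-.091),I)[0]))
E
python3 prof.py
```

```text
308 [689, 704, 706, 700, 704, 707, 708, 712, 714, 714, 705, 699, 692, 687, 690, 701, 685, 685, 157, 48, 58, 105, 115, 116, 115, 119, 112, 113, 103, 59, 44, 42, 56, 50, 40, 51, 48, 49, 45, 55, 51, 80, 185]
319 [388, 691, 709, 710, 701, 714, 713, 696, 701, 701, 690, 701, 697, 685, 498, 354, 272, 251, 78, 37, 50, 87, 104, 108, 109, 107, 114, 110, 116, 45, 43, 51, 45, 36, 40, 33, 42, 44, 48, 53, 48, 92, 181]
330 [705, 694, 694, 698, 707, 705, 700, 707, 707, 704, 689, 685, 685, 688, 690, 593, 391, 389, 145, 32, 53, 91, 105, 102, 102, 104, 98, 105, 106, 70, 46, 50, 45, 51, 51, 38, 51, 51, 52, 56, 43, 86, 184]
-0.03 handle end row [206, 192] stirrup far top 349 near top 380 far bottom 309
-0.02 handle end row [184, 173] stirrup far top 328 near top 361 far bottom 291
-0.01 handle end row [161, 153] stirrup far top 305 near top 340 far bottom 272
0 handle end row [137, 133] stirrup far top 282 near top 319 far bottom 252
```

View pics/wp.png

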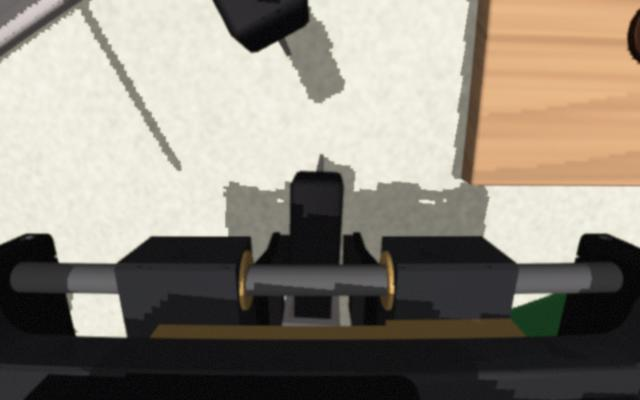

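The picture shows the scraper level: its handle end is at row 172 with the end face to row 184, and the stirrup is just behind the rail. It sits 20 mm back along the handle, so I re-grip 20 mm back and 13 mm lower.

```bash

python3 -m jog '[{"tx":0,"ty":0,"tz":0,"roll":0,"jaw":0.34},{"tx":-1,"ty":0,"tz":0,"roll":0,"jaw":0.34},{"tx":-1,"ty":0,"tz":0,"roll":0,"jaw":0.34},{"tx":0,"ty":0,"tz":0.7,"roll":0,"jaw":0.34},{"tx":0,"ty":0,"tz":0.6,"roll":0,"jaw":0.34},{"tx":0,"ty":0,"tz":0,"roll":0,"jaw":0.34}]'|egrep 'pos|force|open'
python3 prof.py; python3 pitch.py | grep -v '\[\['
```

```text
position: [0.405, 0.1799, 0.0766]
force: [-0.3, 0.4, 0.2]
opening: 0.336
grasp_force: 0.0
308 [710, 713, 703, 697, 694, 688, 496, 407, 59, 84, 122, 128, 122, 122, 125, 128, 131, 127, 125, 122, 127, 120, 124, 125, 130, 123, 124, 131, 125, 122, 116, 56, 41, 48, 50, 46, 53, 52, 41, 44, 41, 82, 182]
319 [703, 703, 688, 701, 693, 695, 690, 403, 46, 86, 109, 123, 116, 115, 113, 114, 107, 116, 109, 116, 109, 114, 114, 113, 112, 116, 108, 117, 110, 118, 114, 64, 46, 50, 54, 55, 55, 48, 49, 52, 42, 85, 182]
330 [710, 704, 693, 688, 679, 688, 689, 637, 57, 81, 107, 110, 101, 108, 108, 102, 110, 107, 104, 101, 104, 107, 107, 104, 106, 99, 100, 109, 108, 102, 106, 72, 49, 45, 40, 54, 50, 53, 54, 56, 50, 77, 188]
-0.03 handle end row [215, 199] stirrup far top 374 near top 408 far bottom 327
-0.02 handle end row [191, 178] stirrup far top 352 near top 387 far bottom 307
-0.01 handle end row [166, 157] stirrup far top 328 near top 365 far bottom 287
0 handle end row [140, 135] stirrup far top 302 near top 342 far bottom 266
scraper [169. 323.] 0.75 [-0.0011 -0.0745]
scraper [198. 281.] 0.74 [-0.2007 -0.3448]
scraper [121. 338.] 0.65 [0.048 0.155]
scraper_eye [147. 324.] 0.66 [-0.0008  0.0248]
scraper_eye [171. 276.] 0.64 [-0.2084 -0.1983]
scraper_eye [ 98. 338.] 0.63 [0.0458 0.2356]
```

```bash

python3 -m jog '[{"tx":0,"ty":0,"tz":0,"roll":0,"jaw":0},{"tx":0,"ty":0,"tz":0,"roll":0,"jaw":0},{"tx":0,"ty":0,"tz":0,"roll":0,"jaw":0},{"tx":0,"ty":0,"tz":0,"roll":0,"jaw":0}]'|egrep 'pos|force|open'
python3 -m jog '[{"tx":0,"ty":0,"tz":-0.5,"roll":0,"jaw":0},{"tx":0,"ty":0,"tz":-1.5,"roll":0,"jaw":0},{"tx":0,"ty":0,"tz":-3,"roll":0,"jaw":0},{"tx":0,"ty":0,"tz":-3,"roll":0,"jaw":0},{"tx":0,"ty":0,"tz":-2,"roll":0,"jaw":0},{"tx":0,"ty":0,"tz":0,"roll":0,"jaw":0}]'|egrep 'time|pos|force|open'
python3 prof.py;python3 -c "
from h import *
print(read_state()['moment'])
plan([.5511,.0949,.135],4.9)"
```

```text
position: [0.4058, 0.1801, 0.0777]
force: [-0.1, -0.5, 1.1]
opening: 0.277
grasp_force: 29.8
time_s: 28.2
position: [0.4069, 0.1804, 0.1798]
force: [0.2, -0.3, -3.0]
opening: 0.279
grasp_force: 29.8
308 [703, 716, 706, 700, 703, 689, 693, 703, 328, 65, 107, 126, 131, 124, 119, 126, 122, 126, 123, 128, 126, 120, 124, 124, 126, 122, 130, 123, 132, 120, 124, 43, 57, 61, 54, 44, 52, 61, 40, 53, 41, 75, 188]
319 [714, 699, 704, 691, 698, 696, 694, 704, 280, 64, 103, 116, 117, 115, 121, 122, 117, 114, 111, 119, 114, 116, 113, 124, 112, 108, 114, 115, 117, 116, 110, 52, 42, 58, 46, 47, 54, 60, 47, 46, 47, 77, 183]
330 [707, 699, 699, 702, 700, 695, 707, 700, 262, 64, 98, 115, 100, 110, 114, 112, 106, 112, 112, 109, 103, 113, 113, 107, 104, 110, 104, 104, 100, 101, 109, 75, 42, 55, 50, 58, 45, 48, 45, 46, 53, 86, 188]
-0.03 handle end row [170, 164] stirrup far top 256 near top 278 far bottom 240
-0.02 handle end row [156, 151] stirrup far top 242 near top 264 far bottom 227
-0.01 handle end row [141, 138] stirrup far top 227 near top 250 far bottom 214
0 handle end row [126, 125] stirrup far top 212 near top 236 far bottom 201
[0.0407135  0.02875866 0.02554025]
t 28.25 pos [0.4059 0.1801 0.1784] ang 4.81 F [-0.63 -0.44 -3.06] op 0.273
shift cm [13.74  9.71  4.38] roll -0.0016
```

```bash

python3 -m jog '[{"tx":0,"ty":2,"tz":0,"roll":0,"jaw":0},{"tx":0,"ty":2.9,"tz":0,"roll":0,"jaw":0},{"tx":1,"ty":2.9,"tz":0,"roll":0,"jaw":0},{"tx":3,"ty":1.9,"tz":0,"roll":0,"jaw":0},{"tx":3,"ty":0,"tz":0,"roll":0,"jaw":0},{"tx":3,"ty":0,"tz":0,"roll":0,"jaw":0},{"tx":2.5,"ty":0,"tz":0,"roll":0,"jaw":0},{"tx":1.2,"ty":0,"tz":0,"roll":0,"jaw":0}]'|egrep 'pos|force'
python3 -m jog '[{"tx":0,"ty":0,"tz":1.5,"roll":0,"jaw":0},{"tx":0,"ty":0,"tz":1.7,"roll":0,"jaw":0},{"tx":0,"ty":0,"tz":1,"roll":0,"jaw":0},{"tx":0,"ty":0,"tz":0,"roll":0,"jaw":0},{"tx":0,"ty":0,"tz":0,"roll":0,"jaw":0}]'|egrep 'pos|force'
python3 -c "
from h import *
plan([.5511,.0949,.12],4.9)
s=read_state();b=np.radians(4.9);ux=np.array([np.cos(b),np.sin(b)]);d=s['position'][:2]-np.array([.5633,-.0476]);print('board xy',d@ux,d@[-ux[1],ux[0]],s['moment'])"; python3 prof.py | head -1
```

```text
position: [0.5516, 0.0946, 0.1756]
force: [0.4, -0.9, -2.3]
grasp_force: 29.8
position: [0.5496, 0.0949, 0.1352]
force: [-0.6, 1.1, -1.9]
grasp_force: 29.8
t 29.55 pos [0.5496 0.0949 0.1352] ang 4.81 F [-0.6   1.1  -1.89] op 0.276
shift cm [0.15 0.01 1.52] roll -0.0016
board xy -0.0014543918840572555 0.1431665038778904 [ 0.05110028  0.00394266 -0.01957765]
308 [600, 621, 633, 627, 626, 605, 601, 612, 273, 60, 103, 127, 127, 119, 125, 127, 123, 123, 130, 132, 124, 129, 122, 121, 124, 121, 111, 122, 118, 122, 99, 56, 57, 71, 49, 45, 47, 40, 53, 55, 48, 90, 182]
```

```bash

python3 -m jog '[{"tx":0.1,"ty":0,"tz":0.5,"roll":0,"jaw":0},{"tx":0,"ty":0,"tz":0.5,"roll":0,"jaw":0},{"tx":0,"ty":0,"tz":0,"roll":0,"jaw":0},{"tx":0,"ty":0,"tz":0,"roll":0,"jaw":0}]'|egrep 'pos|^force'
python3 -m jog '[{"tx":0,"ty":0,"tz":0.2,"roll":0,"jaw":0},{"tx":0,"ty":0,"tz":0,"roll":0,"jaw":0}]'|egrep 'pos|^force'
python3 -m jog '[{"tx":0,"ty":0,"tz":0.15,"roll":0,"jaw":0},{"tx":0,"ty":0,"tz":0,"roll":0,"jaw":0}]'|egrep 'pos|^force'
```

```text
position: [0.5511, 0.095, 0.1255]
force: [0.5, 0.6, -1.8]
position: [0.5511, 0.0949, 0.1234]
force: [0.1, 0.4, -2.5]
position: [0.5511, 0.0949, 0.1219]
force: [0.1, -0.4, -2.4]
```

```bash

python3 -m jog '[{"tx":0,"ty":0,"tz":0.15,"roll":0,"jaw":0},{"tx":0,"ty":0,"tz":0,"roll":0,"jaw":0}]'|egrep 'pos|^force'
python3 -m jog '[{"tx":0,"ty":0,"tz":0.15,"roll":0,"jaw":0},{"tx":0,"ty":0,"tz":0,"roll":0,"jaw":0}]'|egrep 'pos|^force'
```

```text
position: [0.5511, 0.0949, 0.1204]
force: [-0.5, 0.8, -2.9]
position: [0.5511, 0.0949, 0.1189]
force: [0.6, -0.5, -2.3]
```

```bash

python3 -m jog '[{"tx":0,"ty":0,"tz":0.15,"roll":0,"jaw":0},{"tx":0,"ty":0,"tz":0,"roll":0,"jaw":0}]'|egrep 'pos|^force'
python3 -m jog '[{"tx":0,"ty":0,"tz":0.1,"roll":0,"jaw":0},{"tx":0,"ty":0,"tz":0,"roll":0,"jaw":0}]'|egrep 'pos|^force'
```

```text
position: [0.5513, 0.0949, 0.1178]
force: [-0.5, 0.7, 0.9]
position: [0.5513, 0.0949, 0.1171]
force: [-1.8, -0.8, 5.9]
```

```bash

python3 -m jog '[{"tx":0,"ty":0,"tz":-0.04,"roll":0,"jaw":0},{"tx":0,"ty":0.2,"tz":0,"roll":0,"jaw":0},{"tx":0,"ty":0.3,"tz":0,"roll":0,"jaw":0},{"tx":0,"ty":0.3,"tz":0,"roll":0,"jaw":0}]'|egrep 'pos|^force'
python3 -m jog '[{"tx":0,"ty":0.3,"tz":0,"roll":0,"jaw":0},{"tx":0,"ty":0.3,"tz":0,"roll":0,"jaw":0},{"tx":0,"ty":0.3,"tz":0,"roll":0,"jaw":0}]'|egrep 'pos|^force'
```

```text
position: [0.5523, 0.0875, 0.1172]
force: [0.7, 5.4, 4.5]
position: [0.5531, 0.0781, 0.1172]
force: [-0.5, 5.0, 5.7]
```

```bash

python3 -m jog '[{"tx":0,"ty":0.3,"tz":-0.03,"roll":0,"jaw":0},{"tx":0,"ty":0.3,"tz":-0.01,"roll":0,"jaw":0},{"tx":0,"ty":0.3,"tz":0,"roll":0,"jaw":0}]'|egrep 'pos|^force'
python3 -m jog '[{"tx":0,"ty":0.3,"tz":0,"roll":0,"jaw":0},{"tx":0,"ty":0.3,"tz":0,"roll":0,"jaw":0},{"tx":0,"ty":0.3,"tz":0,"roll":0,"jaw":0}]'|egrep 'pos|^force'
```

```text
position: [0.5537, 0.0688, 0.1174]
force: [-0.7, 4.4, 5.3]
position: [0.5542, 0.0599, 0.1174]
force: [-0.4, 4.9, 5.2]
```

```bash

python3 -m jog '[{"tx":0,"ty":0.3,"tz":-0.025,"roll":0,"jaw":0},{"tx":0,"ty":0.3,"tz":-0.02,"roll":0,"jaw":0},{"tx":0,"ty":0.3,"tz":-0.005,"roll":0,"jaw":0}]'|egrep 'pos|^force'
python3 -m jog '[{"tx":0,"ty":0.3,"tz":-0.005,"roll":0,"jaw":0},{"tx":0,"ty":0.3,"tz":-0.005,"roll":0,"jaw":0},{"tx":0,"ty":0.3,"tz":-0.005,"roll":0,"jaw":0}]'|egrep 'pos|^force'
python3 -m jog '[{"tx":0,"ty":0.3,"tz":-0.005,"roll":0,"jaw":0},{"tx":0,"ty":0.3,"tz":-0.005,"roll":0,"jaw":0},{"tx":0,"ty":0.3,"tz":-0.005,"roll":0,"jaw":0}]'|egrep 'time|pos|^force'
```

```text
position: [0.5548, 0.0507, 0.1177]
force: [0.1, 4.7, 3.8]
position: [0.5555, 0.0418, 0.1179]
force: [-0.1, 2.7, 4.1]
time_s: 33.4
position: [0.5563, 0.0328, 0.1181]
force: [-0.5, 3.1, 2.6]
```

```bash

python3 -m jog '[{"tx":0,"ty":0.3,"tz":0.01,"roll":0,"jaw":0},{"tx":0,"ty":0.3,"tz":0,"roll":0,"jaw":0},{"tx":0,"ty":0.3,"tz":-0.003,"roll":0,"jaw":0},{"tx":0,"ty":0.3,"tz":-0.003,"roll":0,"jaw":0}]'|egrep 'pos|^force'
python3 -m jog '[{"tx":0,"ty":0.3,"tz":-0.004,"roll":0,"jaw":0},{"tx":0,"ty":0.3,"tz":-0.004,"roll":0,"jaw":0},{"tx":0,"ty":0.3,"tz":-0.004,"roll":0,"jaw":0},{"tx":0,"ty":0.3,"tz":-0.004,"roll":0,"jaw":0}]'|egrep 'pos|^force'
python3 -m jog '[{"tx":0,"ty":0.3,"tz":-0.004,"roll":0,"jaw":0},{"tx":0,"ty":0.3,"tz":-0.004,"roll":0,"jaw":0},{"tx":0,"ty":0.3,"tz":-0.004,"roll":0,"jaw":0},{"tx":0,"ty":0.3,"tz":-0.004,"roll":0,"jaw":0}]'|egrep 'time|pos|^force'
```

```text
position: [0.5574, 0.021, 0.1181]
force: [-0.7, 4.4, 2.5]
position: [0.5584, 0.009, 0.1183]
force: [0.7, 3.3, 2.9]
time_s: 34.6
position: [0.5594, -0.003, 0.1184]
force: [0.2, 3.4, 2.7]
```

```bash

python3 -m jog '[{"tx":0,"ty":0.3,"tz":0.01,"roll":0,"jaw":0},{"tx":0,"ty":0.3,"tz":0.005,"roll":0,"jaw":0},{"tx":0,"ty":0.3,"tz":-0.004,"roll":0,"jaw":0},{"tx":0,"ty":0.3,"tz":-0.004,"roll":0,"jaw":0}]'|egrep 'pos|^force'
python3 -m jog '[{"tx":0,"ty":0.3,"tz":-0.004,"roll":0,"jaw":0},{"tx":0,"ty":0.3,"tz":-0.004,"roll":0,"jaw":0},{"tx":0,"ty":0.3,"tz":-0.004,"roll":0,"jaw":0},{"tx":0,"ty":0.3,"tz":-0.004,"roll":0,"jaw":0}]'|egrep 'pos|^force'
python3 -m jog '[{"tx":0,"ty":0.3,"tz":-0.004,"roll":0,"jaw":0},{"tx":0,"ty":0.3,"tz":-0.004,"roll":0,"jaw":0},{"tx":0,"ty":0.3,"tz":-0.004,"roll":0,"jaw":0},{"tx":0,"ty":0.3,"tz":-0.004,"roll":0,"jaw":0}]'|egrep 'time|pos|^force'
python3 -c "
from h import *
for n in('scene','top'):
    c=capture(n)
    print(n,[(np.round(a['point']).tolist(),round(a['p'],2),atz(c,a['point'],.042)[:2].round(3).tolist()) for a in landmark_of(n,'disc0')])"; python3 prof.py|head -1
```

```text
position: [0.5604, -0.0149, 0.1184]
force: [-0.2, 4.1, 2.4]
position: [0.5614, -0.0269, 0.1185]
force: [0.2, 4.2, 3.5]
time_s: 35.8
position: [0.5624, -0.0389, 0.1186]
force: [-0.9, 2.8, 3.0]
scene [([239.0, 317.0], 0.51, [0.582, -0.092]), ([228.0, 318.0], 0.48, [0.562, -0.06]), ([248.0, 310.0], 0.44, [0.585, -0.131]), ([224.0, 324.0], 0.16, [0.567, -0.038])]
top [([187.0, 376.0], 0.56, [0.579, -0.245])]
308 [495, 486, 484, 509, 541, 535, 536, 532, 239, 61, 105, 130, 130, 124, 118, 124, 122, 125, 125, 130, 120, 124, 122, 118, 121, 124, 116, 123, 121, 118, 108, 53, 48, 49, 46, 53, 59, 39, 43, 52, 26, 79, 130]
```

```bash

python3 -m jog '[{"tx":0,"ty":0.3,"tz":0.01,"roll":0,"jaw":0},{"tx":0,"ty":0.3,"tz":0.003,"roll":0,"jaw":0},{"tx":0,"ty":0.3,"tz":-0.003,"roll":0,"jaw":0},{"tx":0,"ty":0.3,"tz":-0.003,"roll":0,"jaw":0}]'|egrep 'pos|^force'
python3 -m jog '[{"tx":0,"ty":0.3,"tz":-0.003,"roll":0,"jaw":0},{"tx":0,"ty":0.3,"tz":-0.003,"roll":0,"jaw":0},{"tx":0,"ty":0.3,"tz":-0.003,"roll":0,"jaw":0},{"tx":0,"ty":0.3,"tz":-0.003,"roll":0,"jaw":0}]'|egrep 'pos|^force'
python3 -m jog '[{"tx":0,"ty":0.3,"tz":-0.003,"roll":0,"jaw":0},{"tx":0,"ty":0.3,"tz":-0.003,"roll":0,"jaw":0},{"tx":0,"ty":0.3,"tz":-0.003,"roll":0,"jaw":0},{"tx":0,"ty":0.3,"tz":-0.003,"roll":0,"jaw":0}]'|egrep 'time|pos|^force'
python3 -m jog '[{"tx":0,"ty":0.3,"tz":-0.003,"roll":0,"jaw":0},{"tx":0,"ty":0.3,"tz":-0.003,"roll":0,"jaw":0},{"tx":0,"ty":0.3,"tz":-0.003,"roll":0,"jaw":0},{"tx":0,"ty":0.3,"tz":-0.003,"roll":0,"jaw":0}]'|egrep 'time|pos|^force'
```

```text
position: [0.5634, -0.0506, 0.1186]
force: [-0.6, 5.0, 3.4]
position: [0.5644, -0.0627, 0.1188]
force: [-0.0, 4.5, 3.5]
time_s: 37.25
position: [0.5654, -0.0747, 0.1188]
force: [-0.6, 4.4, 3.4]
time_s: 37.65
position: [0.5664, -0.0867, 0.119]
force: [-1.0, 5.0, 2.8]
```

```bash

python3 -m jog '[{"tx":0,"ty":0.3,"tz":0.005,"roll":0,"jaw":0},{"tx":0,"ty":0.3,"tz":0,"roll":0,"jaw":0},{"tx":0,"ty":0.3,"tz":-0.003,"roll":0,"jaw":0},{"tx":0,"ty":0.3,"tz":-0.003,"roll":0,"jaw":0}]'|egrep 'pos|^force'
python3 -m jog '[{"tx":0,"ty":0.3,"tz":-0.003,"roll":0,"jaw":0},{"tx":0,"ty":0.3,"tz":-0.003,"roll":0,"jaw":0},{"tx":0,"ty":0.3,"tz":-0.003,"roll":0,"jaw":0},{"tx":0,"ty":0.3,"tz":-0.003,"roll":0,"jaw":0}]'|egrep 'pos|^force'
python3 -m jog '[{"tx":0,"ty":0.3,"tz":-0.003,"roll":0,"jaw":0},{"tx":0,"ty":0.3,"tz":-0.003,"roll":0,"jaw":0},{"tx":0,"ty":0.3,"tz":-0.003,"roll":0,"jaw":0},{"tx":0,"ty":0.3,"tz":-0.003,"roll":0,"jaw":0}]'|egrep 'time|pos|^force'
python3 -m jog '[{"tx":0,"ty":0.3,"tz":-0.003,"roll":0,"jaw":0},{"tx":0,"ty":0.3,"tz":-0.003,"roll":0,"jaw":0},{"tx":0,"ty":0.3,"tz":-0.003,"roll":0,"jaw":0},{"tx":0,"ty":0.3,"tz":-0.003,"roll":0,"jaw":0}]'|egrep 'time|pos|^force'
```

```text
position: [0.5674, -0.0986, 0.119]
force: [-0.0, 5.4, 3.7]
position: [0.5684, -0.1106, 0.1191]
force: [-0.9, 3.6, 3.8]
time_s: 38.85
position: [0.5694, -0.1226, 0.1192]
force: [0.1, 4.0, 3.1]
time_s: 39.25
position: [0.5704, -0.1345, 0.1193]
force: [-0.2, 3.8, 3.6]
```

```bash

python3 -m jog '[{"tx":0,"ty":0.3,"tz":-0.003,"roll":0,"jaw":0},{"tx":0,"ty":0.3,"tz":-0.003,"roll":0,"jaw":0},{"tx":0,"ty":0.3,"tz":-0.003,"roll":0,"jaw":0},{"tx":0,"ty":0.3,"tz":-0.003,"roll":0,"jaw":0}]'|egrep 'pos|^force'
python3 -m jog '[{"tx":0,"ty":0.3,"tz":-0.003,"roll":0,"jaw":0},{"tx":0,"ty":0.3,"tz":-0.003,"roll":0,"jaw":0},{"tx":0,"ty":0.3,"tz":-0.003,"roll":0,"jaw":0},{"tx":0,"ty":0.3,"tz":-0.003,"roll":0,"jaw":0}]'|egrep 'pos|^force'
python3 -m jog '[{"tx":0,"ty":0.3,"tz":-0.003,"roll":0,"jaw":0},{"tx":0,"ty":0.3,"tz":-0.003,"roll":0,"jaw":0},{"tx":0,"ty":0.3,"tz":-0.003,"roll":0,"jaw":0},{"tx":0,"ty":0.3,"tz":-0.003,"roll":0,"jaw":0}]'|egrep 'time|pos|^force'
python3 -m jog '[{"tx":0,"ty":0.3,"tz":-0.003,"roll":0,"jaw":0},{"tx":0,"ty":0.3,"tz":-0.003,"roll":0,"jaw":0},{"tx":0,"ty":0.3,"tz":-0.003,"roll":0,"jaw":0},{"tx":0,"ty":0.3,"tz":-0.003,"roll":0,"jaw":0}]'|egrep 'time|pos|^force'
python3 -c "
from h import *
s=read_state();b=np.radians(4.9);ux=np.array([np.cos(b),np.sin(b)]);d=s['position'][:2]-np.array([.5633,-.0476]);print('board xy',d@ux,d@[-ux[1],ux[0]])"
```

```text
position: [0.5714, -0.1465, 0.1194]
force: [-0.1, 3.4, 3.8]
position: [0.5725, -0.1584, 0.1196]
force: [-0.1, 3.6, 2.8]
time_s: 40.45
position: [0.5735, -0.1703, 0.1197]
force: [0.1, 4.3, 3.6]
time_s: 40.85
position: [0.5745, -0.1823, 0.1198]
force: [-1.4, 3.6, 3.6]
board xy -0.0003672383587485697 -0.13520219427374983
```

```bash

python3 -m jog '[{"tx":0,"ty":0.3,"tz":-0.003,"roll":0,"jaw":0},{"tx":0,"ty":0.3,"tz":-0.003,"roll":0,"jaw":0},{"tx":0,"ty":0.3,"tz":-0.003,"roll":0,"jaw":0},{"tx":0,"ty":0.3,"tz":-0.003,"roll":0,"jaw":0}]'|egrep 'pos|^force'
python3 -m jog '[{"tx":0,"ty":0.3,"tz":-0.003,"roll":0,"jaw":0},{"tx":0,"ty":0.3,"tz":0,"roll":0,"jaw":0},{"tx":0,"ty":0.2,"tz":0,"roll":0,"jaw":0},{"tx":0,"ty":0,"tz":0,"roll":0,"jaw":0}]'|egrep 'pos|^force'
python3 -c "
from h import *
s=read_state();b=np.radians(4.9);ux=np.array([np.cos(b),np.sin(b)]);d=s['position'][:2]-np.array([.5633,-.0476]);print('board xy',d@ux,d@[-ux[1],ux[0]])
for n in('scene','top'):
    c=capture(n)
    print(n,[(np.round(a['point']).tolist(),round(a['p'],2),atz(c,a['point'],.005)[:2].round(3).tolist()) for a in landmark_of(n,'disc0')])"
```

```text
position: [0.5755, -0.1943, 0.1199]
force: [-0.9, 2.3, 3.1]
position: [0.5761, -0.2033, 0.1193]
force: [1.1, 0.4, -2.4]
board xy -0.0005846579149147262 -0.1562210454285278
scene [([275.0, 296.0], 0.69, [0.594, -0.207]), ([263.0, 283.0], 0.64, [0.539, -0.196]), ([278.0, 304.0], 0.51, [0.617, -0.199])]
top [([206.0, 221.0], 0.73, [0.496, 0.357]), ([186.0, 250.0], 0.29, [0.574, 0.245])]
```

```bash

python3 -m jog '[{"tx":0,"ty":0,"tz":-1,"roll":0,"jaw":0},{"tx":0,"ty":0,"tz":-3,"roll":0,"jaw":0},{"tx":0,"ty":0,"tz":-4,"roll":0,"jaw":0},{"tx":0,"ty":-4,"tz":0,"roll":0,"jaw":0},{"tx":0,"ty":-4.5,"tz":0,"roll":0,"jaw":0},{"tx":0,"ty":-4.5,"tz":0,"roll":0,"jaw":0},{"tx":0,"ty":-4.5,"tz":0,"roll":0,"jaw":0},{"tx":0,"ty":-3,"tz":0,"roll":0,"jaw":0}]'|egrep 'time|pos|^force'
python3 -c "
from h import *
C={n:capture(n) for n in('scene','top')}
c0=np.array([.5633,-.0476]);b=np.radians(4.9);ux=np.array([np.cos(b),np.sin(b)]);uy=np.array([-ux[1],ux[0]])
for n,c in C.items():
    for z in (.003,.045):
      print(n,z,[(round(a['p'],2),np.round([(atz(c,a['point'],z)[:2]-c0)@ux,(atz(c,a['point'],z)[:2]-c0)@uy],3).tolist()) for a in landmark_of(n,'disc0')])
A=landmark_of('scene','disc0');B=landmark_of('top','disc0')
for a in A:
  for d in B:
    x,e=meet([ray(C['scene'],a['point']),ray(C['top'],d['point'])])
    if max(e)<.006: print(x.round(3),round(max(e),4))
"
```

```text
time_s: 42.65
position: [0.5581, 0.0052, 0.2008]
force: [0.3, -0.3, -3.5]
scene 0.003 [(0.55, [0.016, -0.169]), (0.5, [-0.033, -0.144]), (0.49, [0.035, -0.156])]
scene 0.045 [(0.55, [0.032, -0.19]), (0.5, [-0.016, -0.165]), (0.49, [0.05, -0.177])]
top 0.003 [(0.57, [0.03, -0.179]), (0.52, [0.065, -0.15]), (0.51, [-0.019, -0.169])]
top 0.045 [(0.57, [0.024, -0.173]), (0.52, [0.059, -0.145]), (0.51, [-0.024, -0.163])]
[ 0.604 -0.222  0.023] 0.0022
[ 0.556 -0.211  0.037] 0.0025
```

I'll look at the discs in the tray with the wrist camera from two places and triangulate.

```bash
cat > d.py <<'E'
from h import *
import sys,pickle
s=read_state();T=toolT(s);w=capture("wrist")
L=[]
for a in trace("wrist","disc0"):
    P=np.argwhere(a["pixels"]).astype(np.float32)
    e=cv2.fitEllipse(max(cv2.findContours(a["pixels"].astype(np.uint8),0,1)[0],key=len))
    L.append((P.mean(0),ray(w,P.mean(0),T))); print(round(a["p"],2),P.mean(0).round(1),"n",len(P),"axes",np.round(e[1],1))
print([np.round(a["point"],1).tolist() for a in landmark_of("wrist","board")],[np.round(a["point"],1).tolist() for a in landmark_of("wrist","tray")])
if len(sys.argv)>1:
    c0=np.array([.5633,-.0476]);b=np.radians(4.9);ux=np.array([np.cos(b),np.sin(b)]);uy=np.array([-ux[1],ux[0]])
    for p,r in pickle.load(open("d.pkl","rb")):
        for q,t in L:
            x,e=meet([r,t])
            if max(e)<.004: print(p.round(),q.round(),"board x,y,z",((x[:2]-c0)@ux).round(4),((x[:2]-c0)@uy).round(4),x[2].round(4),round(max(e),4))
pickle.dump(L,open("d.pkl","wb"))
E
python3 -m jog '[{"tx":-2.1,"ty":4.3,"tz":0,"roll":0,"jaw":0},{"tx":-2.1,"ty":4.3,"tz":0,"roll":0,"jaw":0},{"tx":-2.1,"ty":4.3,"tz":0,"roll":0,"jaw":0},{"tx":-1.9,"ty":3,"tz":0,"roll":0,"jaw":0},{"tx":0,"ty":0,"tz":0,"roll":0,"jaw":0},{"tx":0,"ty":0,"tz":0,"roll":0,"jaw":0}]'|egrep 'time|pos|^force'
python3 d.py
python3 -m jog '[{"tx":0,"ty":-2.5,"tz":0,"roll":0,"jaw":0},{"tx":0,"ty":-2.5,"tz":0,"roll":0,"jaw":0},{"tx":0,"ty":0,"tz":0,"roll":0,"jaw":0},{"tx":0,"ty":0,"tz":0,"roll":0,"jaw":0}]'|egrep 'time|pos|^force'
python3 d.py 1
```

```text
time_s: 43.65
position: [0.4902, -0.1647, 0.2]
force: [-0.0, 0.3, -2.0]
0.93 [ 81.3 381.1] n 1159 axes [36.2 38.9]
0.92 [ 36.4 371.3] n 439 axes [11.4 44.7]
0.72 [119.9 368.4] n 343 axes [10.2 39.1]
[[99.6, 207.3]] [[95.4, 417.9]]
time_s: 44.25
position: [0.4868, -0.1121, 0.2001]
force: [0.7, -0.3, -2.1]
0.6 [ 38.  433.8] n 398 axes [10.8 46.2]
0.55 [122.8 427.9] n 376 axes [10.9 43. ]
[[99.4, 261.3], [39.4, 430.1]] [[101.7, 469.9]]
[ 36. 371.] [ 38. 434.] board x,y,z 0.049 -0.1564 0.0348 0.0005
[120. 368.] [123. 428.] board x,y,z -0.0211 -0.1553 0.0396 0.0003
```

The discs: one is flat in the tray. The other two are in the tray but stand on edge against the board's end, at board y ≈ −0.156 with their tops near z 0.04. I'll nudge their tops outward with the blade so they lie flat.

```bash
python3 -c "
from h import *
plan([.5904,-.1998,.130],4.9)"
```

```text
t 44.45 pos [ 0.4869 -0.1137  0.2001] ang 4.79 F [-0.22 -0.05 -2.63] op 0.277
shift cm [9.59 9.44 7.02] roll -0.0019
```

```bash

python3 -m jog '[{"tx":3.2,"ty":3.1,"tz":0,"roll":0,"jaw":0},{"tx":3.2,"ty":3.1,"tz":0,"roll":0,"jaw":0},{"tx":3.2,"ty":3.24,"tz":2,"roll":0,"jaw":0},{"tx":0,"ty":0,"tz":3,"roll":0,"jaw":0},{"tx":0,"ty":0,"tz":2,"roll":0,"jaw":0},{"tx":0,"ty":0,"tz":0.6,"roll":0,"jaw":0},{"tx":0,"ty":0,"tz":0,"roll":0,"jaw":0}]'|egrep 'time|pos|^force'
python3 -m jog '[{"tx":0,"ty":0,"tz":0.3,"roll":0,"jaw":0},{"tx":0,"ty":0,"tz":0.2,"roll":0,"jaw":0},{"tx":0,"ty":0,"tz":0,"roll":0,"jaw":0}]'|egrep 'pos|^force'
python3 -m jog '[{"tx":0,"ty":0,"tz":0.15,"roll":0,"jaw":0},{"tx":0,"ty":0,"tz":0,"roll":0,"jaw":0}]'|egrep 'pos|^force'
python3 -m jog '[{"tx":0,"ty":0,"tz":0.1,"roll":0,"jaw":0},{"tx":0,"ty":0,"tz":0,"roll":0,"jaw":0}]'|egrep 'time|pos|^force'
```

```text
time_s: 45.15
position: [0.5893, -0.1994, 0.1229]
force: [-0.1, 0.2, -1.9]
position: [0.5906, -0.1995, 0.1199]
force: [0.5, 0.8, -2.5]
position: [0.5904, -0.1996, 0.118]
force: [0.6, -1.1, -1.5]
time_s: 45.85
position: [0.5903, -0.1996, 0.1166]
force: [0.3, -1.6, -2.3]
```

```bash

python3 -m jog '[{"tx":0,"ty":0.05,"tz":0.15,"roll":0,"jaw":0},{"tx":0,"ty":0.05,"tz":0.1,"roll":0,"jaw":0},{"tx":0,"ty":0,"tz":0,"roll":0,"jaw":0}]'|egrep 'pos|^force'
python3 -m jog '[{"tx":0,"ty":0.2,"tz":0.05,"roll":0,"jaw":0},{"tx":0,"ty":0.3,"tz":0,"roll":0,"jaw":0},{"tx":0,"ty":0.3,"tz":0,"roll":0,"jaw":0},{"tx":0,"ty":0.4,"tz":0,"roll":0,"jaw":0},{"tx":0,"ty":0.4,"tz":0,"roll":0,"jaw":0}]'|egrep 'time|pos|^force'
python3 -c "
from h import *
C={n:capture(n) for n in('scene','top')}
for n,c in C.items():
    print(n,[(round(a['p'],2),np.round(a['point'],1).tolist(),[round(v) for v in a['bbox']] if 'bbox' in a else '') for a in landmark_of(n,'disc0')],[[round(v) for v in a['bbox']] for a in trace(n,'disc0')])
"
```

```text
position: [0.5896, -0.1999, 0.1135]
force: [0.0, 0.7, -2.6]
time_s: 46.65
position: [0.5915, -0.2167, 0.1135]
force: [1.0, -0.3, -3.1]
scene [(0.47, [285.7, 302.9], ''), (0.39, [272.6, 277.5], '')] [[289, 275, 12, 11], [276, 270, 12, 11], [292, 280, 17, 16]]
top [(0.69, [187.5, 254.7], ''), (0.37, [190.6, 445.7], '')] []
```

```bash

python3 -m jog '[{"tx":0,"ty":0,"tz":-2,"roll":0,"jaw":0},{"tx":0,"ty":0,"tz":-4,"roll":0,"jaw":0},{"tx":-2,"ty":-1.5,"tz":-2.5,"roll":0,"jaw":0},{"tx":-3.5,"ty":-2,"tz":0,"roll":0,"jaw":0},{"tx":-4,"ty":-2,"tz":0,"roll":0,"jaw":0},{"tx":0,"ty":0,"tz":0,"roll":0,"jaw":0},{"tx":0,"ty":0,"tz":0,"roll":0,"jaw":0}]'|egrep 'time|pos|^force'
python3 d.py; python3 - <<'E'
from h import *
s=read_state();T=toolT(s);w=capture("wrist")
c0=np.array([.5633,-.0476]);b=np.radians(4.9);ux=np.array([np.cos(b),np.sin(b)]);uy=np.array([-ux[1],ux[0]])
for a in trace("wrist","disc0"):
    p=np.argwhere(a["pixels"]).mean(0)
    for z in(.009,.035): q=atz(w,p,z,T)[:2]-c0; print(p.round(),z,"x",(q@ux).round(4),"y",(q@uy).round(4))
E
```

```text
time_s: 47.65
position: [0.4908, -0.1683, 0.1987]
force: [0.0, -1.0, -1.7]
0.83 [119.6 384.8] n 1121 axes [36.2 37.8]
0.79 [ 81.2 377.8] n 1192 axes [37.2 38.9]
[[97.9, 203.8]] [[98.3, 412.8], [305.8, 318.3]]
[ 44. 386.] 0.009 x 0.0503 y -0.1792
[ 44. 386.] 0.035 x 0.0457 y -0.1742
[ 85. 375.] 0.009 x 0.0143 y -0.1707
[ 85. 375.] 0.035 x 0.0125 y -0.1664
[123. 383.] 0.009 x -0.0211 y -0.1797
[123. 383.] 0.035 x -0.0202 y -0.1746
```

All three discs now lie flat in the tray (round outlines at board y −0.17 to −0.18). Now I go back to the hook, 105 mm out along its axis.

```bash

python3 -m jog '[{"tx":0,"ty":-2,"tz":-2,"roll":0,"jaw":0},{"tx":-0.5,"ty":-4,"tz":-1,"roll":0,"jaw":0},{"tx":-0.6,"ty":-4.4,"tz":0,"roll":0,"jaw":0},{"tx":-0.6,"ty":-4.4,"tz":0,"roll":0,"jaw":0},{"tx":-0.6,"ty":-4.4,"tz":0,"roll":0,"jaw":0},{"tx":-0.6,"ty":-4.4,"tz":0,"roll":0,"jaw":0},{"tx":-0.6,"ty":-4.4,"tz":0,"roll":0,"jaw":0},{"tx":-0.6,"ty":-4.4,"tz":0,"roll":0,"jaw":0}]'|egrep 'pos|^force'
python3 -m jog '[{"tx":-0.6,"ty":-4.4,"tz":0,"roll":0,"jaw":0},{"tx":-0.6,"ty":-4.4,"tz":0,"roll":0,"jaw":0},{"tx":0,"ty":-2,"tz":0,"roll":-0.09,"jaw":0},{"tx":0,"ty":0,"tz":0,"roll":-0.1,"jaw":0},{"tx":0,"ty":0,"tz":0,"roll":-0.1,"jaw":0},{"tx":0,"ty":0,"tz":0,"roll":-0.1,"jaw":0},{"tx":0,"ty":0,"tz":0,"roll":-0.08,"jaw":0},{"tx":0,"ty":0,"tz":0,"roll":0,"jaw":0}]'|egrep 'time|pos|^force'
python3 -c "
from h import *
plan([.3992,.2695,.133],31.7)"
```

```text
position: [0.4243, 0.1518, 0.2286]
force: [0.1, -0.1, -1.7]
time_s: 49.55
position: [0.4036, 0.257, 0.2284]
force: [-0.3, -0.0, -2.8]
t 49.55 pos [0.4036 0.257  0.2284] ang 31.73 F [-0.27 -0.01 -2.76] op 0.271
shift cm [ 0.28 -1.3   9.54] roll 0.0005
```

```bash

python3 -m jog '[{"tx":0.3,"ty":-1.3,"tz":1,"roll":0,"jaw":0},{"tx":0,"ty":0,"tz":3,"roll":0,"jaw":0},{"tx":0,"ty":0,"tz":3,"roll":0,"jaw":0},{"tx":0,"ty":0,"tz":2.5,"roll":0,"jaw":0},{"tx":0,"ty":0,"tz":0,"roll":0,"jaw":0},{"tx":0,"ty":0,"tz":0,"roll":0,"jaw":0},{"tx":0,"ty":0,"tz":0,"roll":0,"jaw":0}]'|egrep 'time|pos|^force'
python3 prof.py|head -3
python3 - <<'E'
from h import *
plan([.4885,.3247,.133],31.7)
s=read_state();T=toolT(s);w=capture("wrist")
for t in("hook_left","hook_right"):
    for a in landmark_of("wrist",t): print(t,a["point"],round(a["p"],2),"tool",(np.linalg.inv(T)@np.append(atz(w,a["point"],.16,T),1)).round(4))
g=w["img"].astype(int).sum(2)
for y in range(5,130,12): print(y,[int(v) for v in g[y,290:350:3]])
E
```

```text
time_s: 50.25
position: [0.3998, 0.2701, 0.1344]
force: [0.4, 0.0, -3.0]
308 [701, 709, 702, 704, 701, 696, 704, 703, 326, 63, 102, 126, 113, 125, 117, 119, 118, 130, 120, 119, 120, 123, 116, 117, 117, 118, 116, 120, 119, 116, 105, 111, 112, 70, 44, 58, 40, 87, 56, 62, 55, 84, 192]
319 [428, 691, 699, 688, 698, 687, 690, 691, 264, 71, 103, 118, 114, 107, 115, 121, 117, 116, 112, 113, 113, 110, 115, 109, 113, 115, 114, 112, 117, 114, 116, 109, 80, 56, 53, 55, 47, 57, 44, 63, 40, 80, 191]
330 [680, 691, 691, 691, 669, 658, 689, 685, 241, 73, 91, 103, 111, 111, 108, 108, 109, 107, 109, 103, 110, 100, 107, 105, 106, 111, 104, 103, 114, 105, 102, 104, 99, 41, 50, 52, 46, 36, 48, 53, 43, 86, 190]
t 50.3 pos [0.3999 0.27   0.1346] ang 31.72 F [ 1.16  0.27 -2.67] op 0.271
shift cm [1.041e+01 1.000e-02 2.000e-01] roll 0.0004
hook_left [2.9, 320.8] 0.8 tool [ 1.048e-01  2.000e-04 -2.500e-02  1.000e+00]
5 [705, 705, 707, 704, 704, 700, 626, 496, 585, 671, 678, 587, 506, 471, 668, 403, 375, 406, 669, 675]
17 [706, 707, 707, 697, 697, 697, 619, 495, 586, 673, 676, 581, 501, 479, 644, 380, 378, 47
[... 251 characters left out ...]
97, 606, 496, 591, 679, 673, 578, 477, 527, 671, 394, 366, 445, 680, 695]
65 [691, 701, 707, 707, 691, 682, 607, 501, 595, 679, 669, 577, 479, 586, 567, 378, 377, 607, 713, 707]
77 [711, 695, 687, 692, 694, 672, 574, 422, 481, 505, 489, 466, 395, 580, 639, 385, 382, 490, 693, 694]
89 [691, 688, 697, 710, 708, 706, 594, 511, 589, 658, 637, 574, 491, 515, 589, 390, 383, 581, 697, 697]
101 [687, 700, 703, 706, 700, 703, 704, 700, 653, 550, 550, 640, 687, 686, 619, 378, 374, 562, 694, 695]
113 [695, 694, 694, 703, 701, 710, 704, 697, 689, 685, 697, 700, 694, 691, 611, 384, 378, 605, 710, 705]
125 [696, 690, 696, 695, 690, 704, 707, 659, 475, 617, 698, 701, 694, 695, 639, 393, 383, 589, 697, 701]
```

The rod is straight in the picture at column 318, aligned with the grip, and the seat is 105 mm ahead. I insert.

```bash

python3 -m jog '[{"tx":0.8,"ty":0,"tz":0.12,"roll":0,"jaw":0},{"tx":1,"ty":0,"tz":0,"roll":0,"jaw":0},{"tx":1,"ty":0,"tz":0,"roll":0,"jaw":0},{"tx":1,"ty":0,"tz":0,"roll":0,"jaw":0},{"tx":0,"ty":0,"tz":0,"roll":0,"jaw":0}]'|egrep 'pos|^force'
python3 -m jog '[{"tx":1,"ty":0,"tz":0,"roll":0,"jaw":0},{"tx":1,"ty":0,"tz":0,"roll":0,"jaw":0},{"tx":1,"ty":0,"tz":0,"roll":0,"jaw":0},{"tx":0,"ty":0,"tz":0,"roll":0,"jaw":0}]'|egrep 'time|pos|^force'
```

```text
position: [0.4337, 0.2904, 0.1324]
force: [-0.5, 0.3, -3.0]
time_s: 51.35
position: [0.459, 0.3061, 0.1325]
force: [0.9, -0.0, -2.1]
```

```bash

python3 -m jog '[{"tx":1,"ty":0,"tz":0,"roll":0,"jaw":0},{"tx":1,"ty":0,"tz":0,"roll":0,"jaw":0},{"tx":0.8,"ty":0,"tz":0,"roll":0,"jaw":0},{"tx":0.5,"ty":0,"tz":0,"roll":0,"jaw":0},{"tx":0,"ty":0,"tz":0,"roll":0,"jaw":0},{"tx":0,"ty":0,"tz":0,"roll":0,"jaw":0}]'|egrep 'time|pos|^force'
python3 prof.py|head -3
python3 -m jog '[{"tx":0,"ty":0,"tz":0.4,"roll":0,"jaw":0},{"tx":0,"ty":0,"tz":0.3,"roll":0,"jaw":0},{"tx":0,"ty":0,"tz":0,"roll":0,"jaw":0}]'|egrep 'time|pos|^force'
```

```text
time_s: 51.95
position: [0.4844, 0.3223, 0.1321]
force: [-1.2, 1.0, -1.9]
308 [440, 664, 629, 413, 691, 691, 701, 701, 331, 93, 120, 137, 133, 141, 135, 136, 130, 130, 137, 137, 134, 137, 135, 135, 133, 132, 137, 141, 130, 128, 132, 130, 115, 80, 71, 69, 73, 69, 68, 73, 64, 88, 193]
319 [679, 677, 678, 673, 673, 670, 670, 666, 666, 664, 661, 661, 657, 654, 653, 651, 649, 649, 646, 646, 641, 641, 634, 634, 636, 633, 633, 631, 627, 625, 629, 629, 625, 627, 508, 326, 325, 323, 322, 321, 325, 230, 197]
330 [348, 463, 451, 391, 526, 517, 576, 582, 317, 263, 233, 226, 222, 217, 195, 195, 186, 198, 178, 178, 163, 168, 174, 151, 160, 156, 144, 122, 136, 140, 106, 100, 95, 85, 72, 63, 66, 101, 62, 71, 59, 91, 198]
time_s: 52.3
position: [0.4841, 0.3221, 0.1246]
force: [0.2, -0.1, -2.8]
```

```bash

python3 -m jog '[{"tx":0.3,"ty":0,"tz":0,"roll":0,"jaw":0},{"tx":0,"ty":0,"tz":0.15,"roll":0,"jaw":0},{"tx":0,"ty":0,"tz":0,"roll":0,"jaw":0}]'|egrep 'time|pos|^force'
python3 -m jog '[{"tx":0,"ty":0,"tz":0.1,"roll":0,"jaw":0},{"tx":0,"ty":0,"tz":0,"roll":0,"jaw":0}]'|egrep 'time|pos|^force'
python3 -m jog '[{"tx":0,"ty":0,"tz":0.1,"roll":0,"jaw":0},{"tx":0,"ty":0,"tz":0,"roll":0,"jaw":0}]'|egrep 'time|pos|^force'
```

```text
time_s: 52.6
position: [0.4874, 0.3241, 0.1237]
force: [-0.2, -0.1, -2.0]
time_s: 52.8
position: [0.4874, 0.3241, 0.1228]
force: [0.8, -0.0, -2.7]
time_s: 53.0
position: [0.4874, 0.3241, 0.1225]
force: [-1.3, -0.5, 3.1]
```

```bash

python3 -m jog '[{"tx":0,"ty":0,"tz":-0.05,"roll":0,"jaw":0},{"tx":0,"ty":0,"tz":0,"roll":0,"jaw":0.3},{"tx":0,"ty":0,"tz":0,"roll":0,"jaw":0.32},{"tx":0,"ty":0,"tz":0,"roll":0,"jaw":0.36},{"tx":0,"ty":0,"tz":0,"roll":0,"jaw":0.45},{"tx":0,"ty":0,"tz":0,"roll":0,"jaw":0.6}]'|egrep 'time|pos|force|open'
python3 -m jog '[{"tx":0,"ty":0,"tz":0,"roll":0,"jaw":0.9},{"tx":0,"ty":0,"tz":0,"roll":0,"jaw":0.9},{"tx":0,"ty":0,"tz":0,"roll":0,"jaw":0.9},{"tx":0,"ty":0,"tz":0,"roll":0,"jaw":0.9},{"tx":0,"ty":0,"tz":0,"roll":0,"jaw":0.9},{"tx":0,"ty":0,"tz":0,"roll":0,"jaw":0.9}]'|egrep 'time|pos|force|open'
python3 prof.py|head -2
```

```text
time_s: 53.6
position: [0.4873, 0.3241, 0.1222]
force: [-0.2, -0.4, 1.0]
opening: 0.462
grasp_force: 0.0
time_s: 54.2
position: [0.4873, 0.324, 0.1223]
force: [0.6, -0.1, -0.3]
opening: 0.891
grasp_force: 0.0
308 [315, 374, 622, 607, 414, 639, 658, 663, 292, 152, 169, 187, 181, 183, 182, 181, 183, 179, 182, 178, 180, 182, 182, 182, 178, 185, 181, 176, 182, 180, 183, 179, 176, 157, 150, 154, 103, 126, 97, 99, 97, 103, 183]
319 [661, 658, 654, 652, 652, 651, 647, 643, 643, 638, 634, 635, 630, 628, 627, 623, 620, 619, 621, 617, 615, 611, 609, 608, 609, 608, 602, 602, 601, 597, 602, 601, 598, 595, 596, 595, 380, 312, 309, 310, 316, 378, 187]
```

Released; the scraper stayed on the hook. I rise straight up, back away, and check the final scene by landmarks.

```bash

python3 -m jog '[{"tx":0,"ty":0,"tz":-1,"roll":0,"jaw":0.9},{"tx":0,"ty":0,"tz":-2,"roll":0,"jaw":0.9},{"tx":0,"ty":0,"tz":-3,"roll":0,"jaw":0.9},{"tx":0,"ty":0,"tz":-4,"roll":0,"jaw":0.9},{"tx":-3,"ty":0,"tz":-3,"roll":0,"jaw":0.9},{"tx":-4,"ty":0,"tz":-2,"roll":0,"jaw":0.9},{"tx":-2,"ty":0,"tz":0,"roll":0,"jaw":0.9},{"tx":0,"ty":0,"tz":0,"roll":0,"jaw":0.9}]'|egrep 'time|pos|^force'
python3 look.py wf.png | grep -v '\[\['
python3 - <<'E'
from h import *
s=read_state();T=toolT(s);w=capture("wrist");g=w["img"].astype(int).sum(2)
for nm,lo,hi in(("handle",250,390),):
    m=(g[:225,lo:hi]<200).astype(np.uint8); n,l,st,_=cv2.connectedComponentsWithStats(m)
    for i in range(1,n):
        if st[i,4]>300:
            q=np.array([atz(w,(p[0],p[1]+lo),.136,T)[:2] for p in np.argwhere(l==i)],np.float32); print(st[i],cv2.minAreaRect(q))
C={n:capture(n) for n in("scene","top")}
for t in("scraper_eye","comb_eye","nozzle","bowl","bottle","jar","mug","disc0"):
    print(t,{n:[np.round(a["point"]).astype(int).tolist() for a in landmark_of(n,t)[:3]] for n in C})
E
```

```text
time_s: 55.05
position: [0.4081, 0.2757, 0.2738]
force: [0.2, 0.1, 0.2]
t 55.05 pos [0.4081 0.2757 0.2738] ang 31.73 F [0.24 0.12 0.16] op 0.898
shift cm [0. 0. 0.] roll 0.5539
 [ 1.     -0.0007  0.0005 -0.0012]
 [ 0.0007  0.2615 -0.9652 -0.1433]
 [ 0.      0.      0.      1.    ]]
hook_left [ 75.7 318.2] 0.83 [0.4893 0.3257 0.16  ]
hook_left [ 75.  317.4] 0.18 [0.4894 0.3265 0.16  ]
scraper_eye [206.7 146.4] 0.95 [0.333  0.3911 0.16  ]
scraper_eye [ 75.1 317. ] 0.79 [0.4892 0.3267 0.16  ]
comb_eye [ 76.8 482.4] 0.66 [0.5527 0.224  0.16  ]
comb_eye [ 84.8 478.9] 0.64 [0.5468 0.2227 0.16  ]
scraper [ 90.9 318.1] 0.85 [0.4856 0.3228 0.045 ]
scraper [180.5 191.1] 0.83 [0.3281 0.3942 0.045 ]
scraper [ 82.4 480.7] 0.55 [0.5849 0.1815 0.045 ]
rack [ 74.5 318.4] 0.37 [0.5035 0.3333 0.    ]
[ 50   3  12  65 642] ((0.5144294500350952, 0.3518046736717224), (0.04581602290272713, 0.00831569917500019), 31.588781356811523)
[ 73   3  10  65 558] ((0.5232540369033813, 0.33755168318748474), (0.04582250118255615, 0.006869576871395111), 32.010459899902344)
[  54   94   28   65 1446] ((0.46083658933639526, 0.3079037070274353), (0.05114511400461197, 0.022043999284505844), 32.37179946899414)
scraper_eye {'scene': [[120, 372], [99, 339], [173, 278]], 'top': [[222, 177], [200, 225], [254, 200]]}
comb_eye {'scene': [[148, 369], [122, 382]], 'top': [[187, 251]]}
nozzle {'scene': [[177, 293]], 'top': [[246, 284], [171, 368]]}
bowl {'scene': [[291, 364]], 'top': [[141, 345]]}
bottle {'scene': [], 'top': [[137, 300], [184, 368]]}
jar {'scene': [[368, 207]], 'top': [[186, 448], [206, 224]]}
mug {'scene': [[121, 384]], 'top': [[225, 176]]}
disc0 {'scene': [[277, 291], [272, 280], [287, 300]], 'top': [[200, 245], [194, 374], [183, 371]]}
```

```bash
python3 -c "
from rig import *
print(hand_in())"
```

```text
the job is handed in; nothing more can be done
None
```

The job is handed in at about 55 s: all three discs lie flat in the tray, the scraper is back on its left hook and the comb was left hanging, but the scraper pitched in the grip on the first lift. Before the stroke its blade touched the board face once (up to about 12 N), and I righted it against the board's side edge (up to about 10 N). The stroke itself ran at about 5–8 N, and I afterwards used the blade to tip over two discs left standing on edge in the tray.

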